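# Fetch the scraper from behind the bottles on the display stand

### The arm

A 6-joint arm with a two-finger parallel gripper is mounted at the origin on the work surface. World frame = base frame: x ahead of the robot, y to its left, z up, the work surface at z = 0. Lengths are in m, angles in rad, forces in N, time in s.
With the tool pointing down it reaches from about 0.35 to 0.775 m from the base axis. Payload 5.5 kg.
Tool frame: the origin (TCP) lies on the centre line of the jaws, within the pads' length; the fingertips stand 17 mm ahead of it and the grasp point (between the pads) lies 2 mm behind it; z points along the fingers, y is the line along which they close (so a half turn about z gives the same grasp; the last joint's range is limited). The gripper opens to 85 mm and grips with 20 to 120 N. Pads are 22 mm wide; open, the fingers measure 114 mm over their backs; the gripper's body (76 mm by 85 mm) begins 54 mm behind the grasp point. The pads swing forward as they close: fully open they stand 13 mm farther back than shut.
Start: joints at [-1.438, 0.313, 0.046, 1.304, 0, 1.431], TCP at [0.155, -0.554, 0.221] pointing down, gripper open.
Joint ranges: [-2.76, 2.76], [-0.86, 1.69], [-1.03, 1.26], [-2.2, 2.34], [-1.47, 1.5], [-3.14, 3.14]. Speed limits (rad/s): [2.57, 2.57, 3.14, 3.14, 3.14, 3.14].

### API

Orientations are given as a unit quaternion [w, x, y, z].
In Python, from workcell import ctrl, vision gives the robot as it stands. The module is installed in compiled form; this text tells all that it offers.
- The arm moves only by the tool drive_tool, never from a script. Its arguments are lists of equal length, an entry for each row: "dr": the turn, a rotation vector about the tool's x, y, z each as a share of 0.5 rad, from -1 to 1, a list of three; "slide": the shift along the tool's x, y, z each as a share of 0.02 m, from -1 to 1, a list of three; "grip": the closure in counts, from 0 (fully open) to 255 (shut). In form: {"dr": [[ax, ay, az], ...], "slide": [[x, y, z], ...], "grip": [grip, ...]}. A call has 1 to 8 rows; each row shifts and turns the commanded pose from where the row before left it, along the tool's axes as they then stand; what a row does not reach is not made up. A row lasts 1/8 s, in which the tool goes at most 62.5 mm and 10.7 degrees, less where a joint would pass 70% of its speed; a pose out of reach is approached as far as the arm can. A call with a number of a shift or a turn outside -1 to 1 is refused whole. A call with a gripper value outside its range is refused whole. The fingers move at their own pace and stop on an object; "newtons" is the grip in N (left out, the last holds). Time passes only in rows, so rows that do not move let the fingers close. It gives the time, the measured TCP pose, the force, the opening and the grip force at its end, in the units of the state.
- ctrl.sense(): the state, without advancing time (a new reading comes with each control period).
- vision.snapshot(name): name is "scene" or "side" or "wrist"; returns the picture (420x560x3 uint8, red, green, blue); there is no depth.
- vision.calibration(name): a dict with "fov_y" (degrees; the focal length in pixels is half the picture's height over the tangent of half this angle, whatever the lens; pixels are square), "cx", "cy" (the principal point, pixels), "rvec" (rotation vector, rad) and "tvec" (3), from world to camera coordinates, as OpenCV has them; the wrist camera has in their place "mount" (4x4, takes a point from camera to tool coordinates, whose origin is the TCP and whose axes are the flange's). Camera axes: x right, y down, z forward; pixel columns grow to the right and rows downward; lengths in m; the calibration is good to about 2 mm. A picture is of the moment at which its call begins: read the wrist's pose just before it. calibration takes no time and is no camera call.
- ctrl.close_job(): hands the job in; it is judged then, once.
The state is a dict: "t": time; "joints": joint angles; "dq": joint speeds; "tau": joint torques, N m; "tool_pos": TCP position; "ee_rot": TCP orientation; "wrist_force": force on the tool from outside, world axes, zero at the start; "ft_torque": the same for the moment, N m; "grip_width": finger opening in m; "grasp_force": force on a finger pad.
Only numpy, scipy, OpenCV 4.12 (cv2) and the standard library are available. Lean on these libraries where they do the work, as an engineer would, in place of code of your own. Each camera call takes 0.05 s, during which the arm holds its last target. There are 200 camera calls.

### The job

A customer needs the yellow windshield scraper that lies at the back of the wooden display stand. First set the two frosted bottles and the blue spray can that stand in front of it aside, upright on the black rubber mat, then lay the scraper flat in the steel tray, and only when it lies there put the bottles and the can back upright, each where it stood before. Do not knock any of them over, and leave the two black scent pucks where they are.

Things in the scene. Friction and masses are not known exactly. Their poses are not given: they have to be found in the camera images.
- stand: Fixed birch display board 210 x 250 mm (x by y), top 12 mm above the counter; thin chrome rail, top 51 mm above the counter, at x = +99 mm and y = +-120 mm (x > -10 mm), front open. Origin: centre of the underside; x points to the back, away from the robot. Bottles and can stand in a row at x = -50 mm, about 68 mm apart along y, in any order; the scraper lies behind along y at x = +33 mm.
- mat: Fixed black ribbed rubber mat, the side area, 250 x 160 mm (x by y), 4 mm thick, on the counter. Origin: centre of its underside. It lies to the left or to the right of the stand, its x roughly along the robot's x.
- tray: Fixed open stainless steel tray, 270 x 130 mm outside (x by y; 280 x 142 mm over its rolled rim), 24 mm high, walls 4 mm, inside 262 x 122 mm, floor top about 4 mm above the counter. Origin: centre of its underside; x is its long axis. It lies on the other side of the stand from the mat.
- bottle_white: Loose frosted white glass diffuser bottle with a black cap: round, body 54 mm diameter and straight from 3 to 80 mm height, shoulder to 91 mm, cap 33 mm diameter from 92 to 114 mm; 0.15 to 0.3 kg. Origin: centre of its underside; z is its axis.
- bottle_green: Loose frosted green glass diffuser bottle with a black cap: the same shape and size as the white one. Origin: centre of its underside; z is its axis.
- spray_can: Loose blue spray can with a pale band and a white cap: round, 50 mm diameter and straight to 86 mm height, cap 39 mm diameter from 93 to 115 mm; 0.11 to 0.22 kg. Origin: centre of its underside; z is its axis.
- scraper: Loose yellow plastic windshield scraper lying flat, 212 mm long along its x: handle 28 mm wide and 18 mm high from x = -112 to +40 mm, then a fan to the blade, 80 mm wide (its y) and 8 mm high, up to x = +100 mm; 0.07 kg. Origin: on the underside, on the centre line, some 6 mm from the centre of mass, a good place to grip across the handle; z up.
- puck_red: Loose black cup-holder scent puck with a red vent in its top, 66 mm diameter, 38 mm high. Origin: centre of its underside. To be left alone.
- puck_orange: Loose black cup-holder scent puck with an orange vent in its top, 66 mm diameter, 38 mm high. Origin: centre of its underside. To be left alone.

How it is judged:
By the outcome, as a careful person would: the job done as asked, in the order asked, and still so for the second after the job is handed in, with the robot touching nothing.
It also fails if it takes over 136 s, if anything falls off the work surface, if the arm or the gripper's body presses on something with over 40 N, if the wrist force passes 120 N, or if a joint passes its speed limit or range.

## Working session

There is one attempt and no reset: what is moved stays moved. The work goes in short steps, Python scripts to look and compute and a tool call to move; the robot and the scene stay as the last step left them, time stands still between calls to the robot, and variables do not carry over. Pictures are saved under pics/ and viewed, at most 14 in all, crops included, and the job is handed in when it is done.

Besides the shell and the picture viewer there is one more tool, called after "Call:" as name(argument=value, ...), one argument or row to a line, values as JSON. drive_tool: Moves the arm, as the interface text tells. Shift numbers are shares of 0.02 m and turn numbers shares of 0.5 rad, none past 1 either way. Its arguments: {"type":"object","properties":{"dr":{"type":"array"},"slide":{"type":"array"},"grip":{"type":"array"},"newtons":{"type":"number"}},"required":["dr","slide","grip"]}

```bash
mkdir -p pics; cat > h.py <<'E'
import numpy as np, cv2
from scipy.spatial.transform import Rotation as R
from workcell import ctrl, vision
def cam(name, s=None):
    c=vision.calibration(name); f=210/np.tan(np.radians(c["fov_y"])/2)
    K=np.array([[f,0,c["cx"]],[0,f,c["cy"]],[0,0,1]])
    if "mount" in c:
        s=s or ctrl.sense(); T=np.eye(4); q=s["ee_rot"]
        T[:3,:3]=R.from_quat([q[1],q[2],q[3],q[0]]).as_matrix(); T[:3,3]=s["tool_pos"]
        return K,T@np.array(c["mount"]), c
    T=np.eye(4); T[:3,:3]=cv2.Rodrigues(np.array(c["rvec"],float))[0]; T[:3,3]=np.ravel(c["tvec"])
    return K,np.linalg.inv(T), c
def ray(C,uv,z):
    K,T,_=C; d=T[:3,:3]@np.linalg.inv(K)@np.array([uv[0],uv[1],1.]); o=T[:3,3]
    return o+d*(z-o[2])/d[2]
def proj(C,p):
    K,T,_=C; q=K@(np.linalg.inv(T)@np.r_[p,1])[:3]; return q[:2]/q[2]
def save(n,im): cv2.imwrite(f"pics/{n}.png",im[:,:,::-1])
E
python3 - <<'E'
from h import *
np.set_printoptions(precision=4,suppress=True)
s=ctrl.sense(); print(s)
for n in("scene","side","wrist"):
    im=vision.snapshot(n); save(n+"0",im); np.save(n+"0.npy",im); C=cam(n,s); print(n,C)
E
```

```text
{'t': 0.0, 'joints': array([-1.4376,  0.314 ,  0.045 ,  1.3036, -0.    ,  1.4312]), 'dq': array([ 0.0007,  0.0021,  0.0012, -0.0004, -0.0008, -0.001 ]), 'tau': array([  0.0003, -48.063 ,  29.8532,   0.0195,  -0.0002,   0.    ]), 'tool_pos': array([ 0.1549, -0.5532,  0.2202]), 'ee_rot': array([-0.0009,  0.9907,  0.136 , -0.    ]), 'wrist_force': array([-0.2358,  0.8042, -0.4931]), 'ft_torque': array([ 0.0109, -0.0333, -0.0311]), 'grasp_force': 0.0, 'grip_width': 0.08523155546676382}
scene (array([[423.1471,   0.    , 285.5338],
       [  0.    , 423.1471, 203.7404],
       [  0.    ,   0.    ,   1.    ]]), array([[ 0.6463,  0.5724, -0.5046,  0.988 ],
       [ 0.763 , -0.4925,  0.4186, -0.3937],
       [-0.0089, -0.6555, -0.7551,  0.7376],
       [ 0.    ,  0.    ,  0.    ,  1.    ]]), {'fov_y': 52.78869552362762, 'cx': 285.5337801859367, 'cy': 203.74036916482493, 'rvec': array([ 2.2404,  1.0338, -0.3975]), 'tvec': array([-0.3317, -0.2759,  1.2203])})
side (array([[435.4537,   0.    , 275.2554],
       [  0.    , 435.4537, 213.4537],
       [  0.    ,   0.    ,   1.    ]]), array([[ 0.
[... 219 characters left out ...]
97573, 'cy': 213.4536821000276, 'rvec': array([ 2.4209, -0.5618,  0.2111]), 'tvec': array([-0.477 ,  0.2104,  0.7324])})
wrist (array([[334.6819,   0.    , 280.6627],
       [  0.    , 334.6819, 214.231 ],
       [  0.    ,   0.    ,   1.    ]]), array([[ 0.2701, -0.9173, -0.2926,  0.2303],
       [-0.9628, -0.2575, -0.0814, -0.5327],
       [-0.0007,  0.3037, -0.9528,  0.3711],
       [ 0.    ,  0.    ,  0.    ,  1.    ]]), {'fov_y': 64.21337252149029, 'cx': 280.6627073351936, 'cy': 214.23101246851127, 'mount': array([[ 0.0006, -0.9527, -0.3039,  0.0782],
       [ 1.    ,  0.0003,  0.0012,  0.0003],
       [-0.0011, -0.3039,  0.9527, -0.1509],
       [ 0.    ,  0.    ,  0.    ,  1.    ]])})
```

View pics/scene0.png

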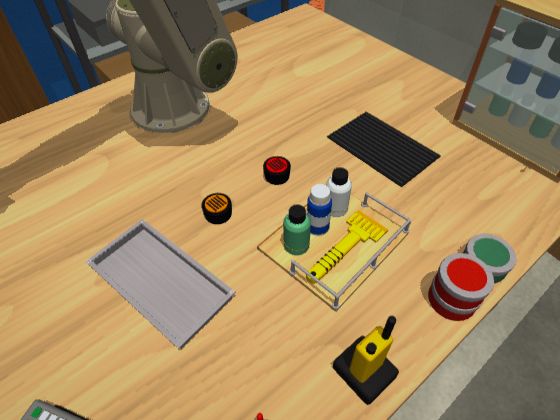

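View pics/side0.png

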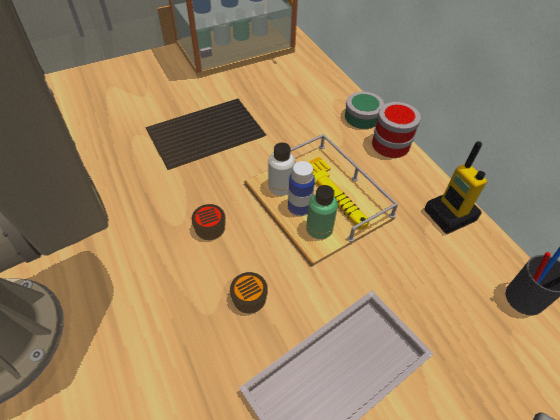

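```bash
python3 - <<'E'
from h import *
np.set_printoptions(precision=4,suppress=True)
S={n:np.load(n+"0.npy") for n in("scene","side")}
C={n:cam(n) for n in S}
P={"scene":dict(green=(297,211,.126),can=(320,190,.127),white=(340.5,174,.126),st_a=(259,248,.012),st_b=(337,304,.012),hb=(317,271,.03),blade1=(387,228,.02),red=(277,165,.038),orange=(216,202,.038),m1=(369,115,.004),m2=(439,155,.004),m3=(402,181,.004),m4=(328,140,.004),t1=(143,222,.024),t2=(233,292,.024),t3=(182,342,.024),t4=(90,264,.024)),
"side":dict(green=(325.5,191,.126),can=(303,167.5,.127),white=(282.5,149,.126),st_a=(315,258,.012),st_b=(395,207,.012),st_c=(246,183,.012),hb=(361,222,.03),red=(208,215,.038),orange=(248,287,.038),m1=(147,131,.004),m2=(237,101,.004),m3=(266,129,.004),m4=(165,163,.004),t1=(243,391,.024),t2=(373,295,.024),t3=(430,352,.024))}
for n in P:
    for k,v in P[n].items(): print(n,k,ray(C[n],v[:2],v[2])[:3])
# yellow masks & colour blobs
for n,im in S.items():
    h=cv2.cvtColor(im,cv2.COLOR_RGB2HSV)
    m=cv2.inRange(h,(22,200,120),(32,255,255))
    k,l,st,ce=cv2.connectedComponentsWithStats(m)
    for i in range(1,k):
        if st[i,4]>60: print(n,"yellow",st[i],ce[i],ray(C[n],ce[i],.026))
# which black parts are caps
    m=cv2.inRange(h,(0,0,0),(180,255,55))
    k,l,st,ce=cv2.connectedComponentsWithStats(m)
    for i in range(1,k):
        if 60<st[i,4]<6000: print(n,"black",st[i],ce[i])
E
```

```text
scene green [ 0.6073 -0.05    0.126 ]
scene can [0.5969 0.0192 0.127 ]
scene white [0.5912 0.082  0.126 ]
scene st_a [ 0.5603 -0.1123  0.012 ]
scene st_b [ 0.7569 -0.0795  0.012 ]
scene hb [ 0.6873 -0.067   0.03  ]
scene blade1 [0.702  0.1239 0.02  ]
scene red [0.4142 0.0577 0.038 ]
scene orange [ 0.4168 -0.1186  0.038 ]
scene m1 [0.3992 0.4027 0.004 ]
scene m2 [0.627  0.4143 0.004 ]
scene m3 [0.625  0.2716 0.004 ]
scene m4 [0.401  0.2418 0.004 ]
scene t1 [ 0.3502 -0.2653  0.024 ]
scene t2 [ 0.6152 -0.2165  0.024 ]
scene t3 [ 0.6371 -0.3413  0.024 ]
scene t4 [ 0.3781 -0.3971  0.024 ]
side green [ 0.6065 -0.0495  0.126 ]
side can [0.5977 0.0184 0.127 ]
side white [0.5863 0.0803 0.126 ]
side st_a [ 0.5642 -0.1053  0.012 ]
side st_b [ 0.7757 -0.0692  0.012 ]
side st_c [0.5245 0.1266 0.012 ]
side hb [ 0.68   -0.0815  0.03  ]
side red [0.4145 0.0596 0.038 ]
side orange [ 0.4199 -0.1195  0.038 ]
side m1 [0.3806 0.3924 0.004 ]
side m2 [0.6228 0.4057 0.004 ]
side m3 [0.6434 0.2747 0.004 ]
side m4 [0.3868 0.269  0.004 ]
side t1 [ 0.3431 -0.2711  0.024 ]
side t2 [ 0.6133 -0.2228  0.024 ]
side 
[... 957 characters left out ...]
8.2593]
scene black [ 54 405  34  15  78] [ 69.4872 412.141 ]
side yellow [311 158  57  66 800] [335.42   190.0637] [0.6804 0.0151 0.026 ]
side yellow [457 164  30  23 292] [470.8904 175.4247] [ 0.9675 -0.0767  0.026 ]
side black [206  99  59  44 730] [234.8356 119.6397]
side black [345 108  29  20 168] [355.6429 119.9286]
side black [274 143  16  18 227] [281.4053 151.5198]
side black [465 142  16  26 169] [472.5917 154.1834]
side black [316 185  17  20 276] [324.0797 194.9855]
side black [445 186  19  24 255] [453.8824 197.651 ]
side black [425 195  56  38 930] [448.7366 215.2591]
side black [ 506  257   54   58 1546] [528.8079 291.3105]
side black [540 261  20  30 374] [552.2299 277.9171]
```

Call:
drive_tool(
  dr=[
    [0,0,-0.366],
    [0,0,-0.366],
    [0,0,-0.366],
    [0,0,-0.366],
    [0,0,-0.366],
    [0,0,-0.366],
    [0,0,-0.366],
    [0,0,-0.366],
  ],
  slide=[
    [0,0,-0.25],
    [0,0,-0.25],
    [0,0,-0.25],
    [0,0,-0.25],
    [0,0,-0.25],
    [0,0,-0.25],
    [0,0,-0.25],
    [0,0,-0.25],
  ],
  grip=[0,0,0,0,0,0,0,0],
  newtons=30,
)

```text
t: 1.15
tool_pos: [0.1549, -0.5536, 0.2609]
ee_rot: [-0.0, 0.644, 0.765, 0.0]
wrist_force: [0.5, 0.6, -1.1]
grip_width: 0.0854
grasp_force: 0.0
```

Call:
drive_tool(
  dr=[
    [0,0,0],
    [0,0,0],
    [0,0,0],
    [0,0,0],
    [0,0,0],
    [0,0,0],
    [0,0,0],
    [0,0,0],
  ],
  slide=[
    [1,0.95,0],
    [1,0.95,0],
    [1,0.95,0],
    [1,0.95,0],
    [1,0.95,0],
    [1,0.95,0],
    [1,0.95,0],
    [1,0.95,0],
  ],
  grip=[0,0,0,0,0,0,0,0],
)

```text
t: 2.15
tool_pos: [0.2787, -0.3699, 0.2609]
ee_rot: [-0.0, 0.646, 0.763, 0.0]
wrist_force: [0.9, -0.7, 0.4]
grip_width: 0.0857
grasp_force: 0.0
```

Call:
drive_tool(
  dr=[
    [0,0,0],
    [0,0,0],
    [0,0,0],
    [0,0,0],
    [0,0,0],
    [0,0,0],
    [0,0,0],
    [0,0,0],
  ],
  slide=[
    [1,0.95,0],
    [1,0.95,0],
    [1,0.95,0],
    [1,0.95,0],
    [1,0.95,0],
    [1,0.95,0],
    [1,0.95,0],
    [1,0.95,0],
  ],
  grip=[0,0,0,0,0,0,0,0],
)

```text
t: 3.15
tool_pos: [0.4021, -0.187, 0.2609]
ee_rot: [-0.0, 0.646, 0.763, -0.0]
wrist_force: [0.3, -1.1, -0.7]
grip_width: 0.0854
grasp_force: 0.0
```

Call:
drive_tool(
  dr=[
    [0,0,0],
    [0,0,0],
    [0,0,0],
    [0,0,0],
    [0,0,0],
    [0,0,0],
    [0,0,0],
    [0,0,0],
  ],
  slide=[
    [1,0.95,0],
    [1,0.95,0],
    [1,0.95,0],
    [1,0.95,0],
    [1,0.95,0],
    [1,0.95,0],
    [1,0.95,0],
    [1,0.95,0],
  ],
  grip=[0,0,0,0,0,0,0,0],
)

```text
t: 4.15
tool_pos: [0.5256, -0.0042, 0.2608]
ee_rot: [-0.0, 0.646, 0.763, -0.0]
wrist_force: [0.2, -0.3, 0.2]
grip_width: 0.0858
grasp_force: 0.0
```

Call:
drive_tool(
  dr=[
    [0,0,0],
    [0,0,0],
    [0,0,0],
    [0,0,0],
    [0,0,0],
  ],
  slide=[
    [1,0.95,0],
    [1,0.95,0],
    [1,0.95,0],
    [0.5,0.5,0],
    [0,0,0],
  ],
  grip=[0,0,0,0,0],
)

```text
t: 4.78
tool_pos: [0.5798, 0.0755, 0.2605]
ee_rot: [-0.0, 0.646, 0.764, -0.0]
wrist_force: [-0.3, -0.3, 0.3]
grip_width: 0.0857
grasp_force: 0.0
```

```bash
python3 - <<'E'
from h import *
np.set_printoptions(precision=4,suppress=True)
s=ctrl.sense(); im=vision.snapshot("wrist"); save("w1",im); np.save("w1.npy",im); C=cam("wrist",s); np.save("w1T.npy",C[1]); print(s["tool_pos"],s["joints"])
for n,p in dict(green=(.607,-.05,.126),can=(.597,.019,.127),white=(.589,.081,.126),sta=(.562,-.109,.012),stc=(.5245,.1266,.012)).items(): print(n,proj(C,p))
E
```

```text
[0.5798 0.0755 0.2605] [-0.0076  0.3272  0.1614  1.406  -0.0003  1.396 ]
green [286.126  323.2093]
can [288.2953 260.1566]
white [291.571  194.9704]
sta [245.1718 303.5533]
stc [240.5378 123.3455]
```

View pics/w1.png

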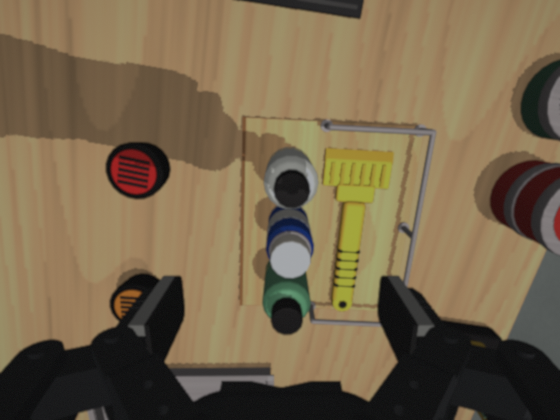

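```bash
python3 - <<'E'
from h import *
np.set_printoptions(precision=4,suppress=True)
im=np.load("w1.npy"); C=cam("wrist"); C=(C[0],np.load("w1T.npy"),0)
h=cv2.cvtColor(im,cv2.COLOR_RGB2HSV)
def show(n,m,z,lo=80,hi=4000,box=(230,100,440,340)):
    q=np.zeros_like(m); x0,y0,x1,y1=box; q[y0:y1,x0:x1]=m[y0:y1,x0:x1]
    k,l,st,ce=cv2.connectedComponentsWithStats(q)
    for i in range(1,k):
        if lo<st[i,4]<hi:
            c=np.argwhere(l==i)[:,::-1].astype(np.float32); (u,v),r=cv2.minEnclosingCircle(c)
            print(n,st[i],ce[i],"circ",u,v,round(r,1),ray(C,(u,v),z),ray(C,ce[i],z))
    return q
show("black",cv2.inRange(h,(0,0,0),(180,255,50)),.126)
show("whitecap",cv2.inRange(h,(0,0,140),(180,40,255)),.127)
y=show("yellow",cv2.inRange(h,(24,180,100),(33,255,255)),.026)
for uv in [(246,116),(240,305),(434,130),(327,126),(311,320)]: print(uv,ray(C,uv,.012),ray(C,uv,.05))
ys=np.argwhere(y[195:245]>0); 
for r in (205,215,225,235,300): 
    c=np.where(y[r]>0)[0]; print(r,c.min(),c.max(),ray(C,((c.min()+c.max())/2,r),.026))
E
```

```text
black [ 275  170   34   38 1001] [291.3516 188.3437] circ 290.57940673828125 188.48927307128906 18.7 [0.5871 0.0866 0.126 ] [0.5878 0.0868 0.126 ]
black [ 378  277   62   63 2164] [403.1844 314.3147] circ 410.5 308.0 42.1 [ 0.7245 -0.0122  0.126 ] [ 0.7194 -0.0204  0.126 ]
black [272 298  30  36 886] [286.1693 315.3059] circ 286.0 315.3285827636719 17.8 [ 0.6053 -0.041   0.126 ] [ 0.6055 -0.0409  0.126 ]
whitecap [306 164  12  35 212] [311.217  179.6179] circ 309.0 181.0 17.1 [0.6016 0.096  0.127 ] [0.6032 0.0975 0.127 ]
whitecap [ 271  242   40   36 1084] [290.2528 259.2906] circ 290.44873046875 259.5 19.6 [0.5989 0.02   0.127 ] [0.5986 0.0202 0.127 ]
(246, 116) [0.5296 0.1357 0.012 ] [0.5332 0.1373 0.05  ]
(240, 305) [ 0.5553 -0.1125  0.012 ] [ 0.5565 -0.0873  0.05  ]
(434, 130) [0.7466 0.1567 0.012 ] [0.7296 0.1562 0.05  ]
(327, 126) [0.6234 0.1404 0.012 ] [0.6181 0.1415 0.05  ]
(311, 320) [ 0.656  -0.1197  0.012 ] [ 0.6476 -0.0939  0.05  ]Traceback (most recent call last):
  File "<stdin>", line 19, in <module>
    return umr_minimum(a, axis, None, out, keepdims, initial, where)
ValueError: zero-size array to reduction operation minimum which has no identity
```

Call:
drive_tool(
  dr=[
    [0,0,0],
    [0,0,0],
    [0,0,0],
    [0,0,0],
    [0,0,0],
    [0,0,0],
  ],
  slide=[
    [0.3,0.45,0.5],
    [0,0,1],
    [0,0,1],
    [0,0,1],
    [0,0,1],
    [0,0,1],
  ],
  grip=[0,0,0,0,0,0],
)

```text
t: 5.58
tool_pos: [0.5875, 0.082, 0.1499]
ee_rot: [-0.0, 0.646, 0.763, -0.0]
wrist_force: [0.1, 1.1, 0.0]
grip_width: 0.0854
grasp_force: 0.0
```

Call:
drive_tool(
  dr=[
    [0,0,0],
    [0,0,0],
    [0,0,0],
    [0,0,0],
    [0,0,0],
  ],
  slide=[
    [0,0,1],
    [0,0,1],
    [0,0,1],
    [0,0,0.7],
    [0,0,0],
  ],
  grip=[0,0,0,0,0],
)

```text
t: 6.2
tool_pos: [0.5867, 0.0822, 0.0757]
ee_rot: [-0.001, 0.646, 0.763, -0.001]
wrist_force: [-1.1, -0.3, 0.0]
grip_width: 0.0855
grasp_force: 0.0
```

Call:
drive_tool(
  dr=[
    [0,0,0],
    [0,0,0],
    [0,0,0],
    [0,0,0],
    [0,0,0],
    [0,0,0],
  ],
  slide=[
    [0,0,0],
    [0,0,0],
    [0,0,0],
    [0,0,0],
    [0,0,0],
    [0,0,0],
  ],
  grip=[150,150,150,150,150,150],
  newtons=30,
)

```text
t: 6.95
tool_pos: [0.5886, 0.0825, 0.0785]
ee_rot: [0.001, 0.646, 0.763, 0.001]
wrist_force: [-1.5, -0.3, 6.3]
grip_width: 0.0499
grasp_force: 30.5
```

```bash
python3 - <<'E'
from h import *
im=vision.snapshot("side"); a=cv2.resize(im[100:280,200:400],None,fx=2.2,fy=2.2)
im=vision.snapshot("scene"); b=cv2.resize(im[110:290,250:410],None,fx=2.2,fy=2.2)
save("g1",np.hstack([a,b])[:, :800]); s=ctrl.sense(); print(s["tool_pos"],s["wrist_force"],s["grip_width"])
E
```

```text
[0.58853506 0.08248051 0.07844397] [-1.23110947 -0.45019338  6.24170343] 0.04977803659010445
```

View pics/g1.png

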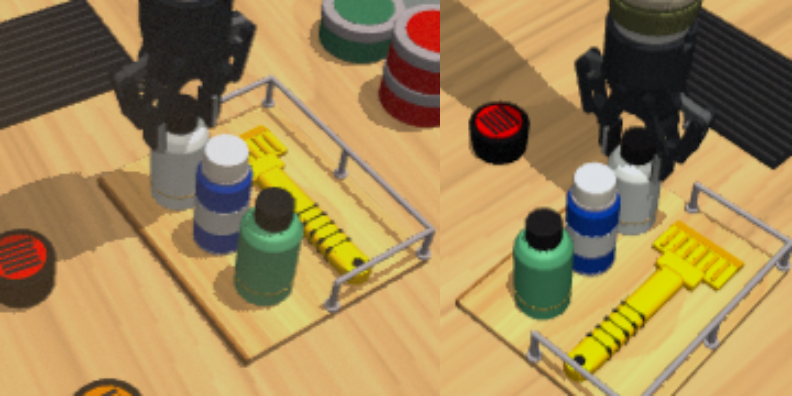

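Call:
drive_tool(
  dr=[
    [0,0,0],
    [0,0,0],
    [0,0,0],
    [0,0,0],
    [0,0,0],
    [0,0,0],
    [0,0,0],
  ],
  slide=[
    [0,0,-0.5],
    [0,0,-1],
    [0,0,-1],
    [0,0,-1],
    [0.5,0,-0.5],
    [1,-0.1,0],
    [1,-0.1,0],
  ],
  grip=[150,150,150,150,150,150,150],
)

```text
t: 7.92
tool_pos: [0.5744, 0.1327, 0.1562]
ee_rot: [-0.001, 0.646, 0.763, -0.001]
wrist_force: [-0.5, -0.4, -1.6]
grip_width: 0.0497
grasp_force: 29.9
```

Call:
drive_tool(
  dr=[
    [0,0,0],
    [0,0,0],
    [0,0,0],
    [0,0,0],
    [0,0,0],
    [0,0,0],
    [0,0,0],
    [0,0,0],
  ],
  slide=[
    [1,-0.1,0],
    [1,-0.1,0],
    [1,-0.1,0],
    [1,-0.1,0],
    [1,-0.1,0],
    [1,-0.1,0],
    [1,-0.1,0],
    [1,-0.1,0],
  ],
  grip=[150,150,150,150,150,150,150,150],
)

```text
t: 8.93
tool_pos: [0.533, 0.2876, 0.1571]
ee_rot: [0.0, 0.646, 0.763, -0.0]
wrist_force: [-0.1, -1.2, -1.8]
grip_width: 0.0502
grasp_force: 29.9
```

Call:
drive_tool(
  dr=[
    [0,0,0],
    [0,0,0],
    [0,0,0],
    [0,0,0],
    [0,0,0],
    [0,0,0],
  ],
  slide=[
    [1,-0.1,0],
    [1,-0.1,0],
    [1,-0.1,0],
    [1,-0.1,0],
    [0.3,0,0],
    [0,0,0],
  ],
  grip=[150,150,150,150,150,150],
)

```text
t: 9.68
tool_pos: [0.5111, 0.3701, 0.1569]
ee_rot: [0.0, 0.646, 0.764, -0.0]
wrist_force: [-0.2, -0.3, -1.0]
grip_width: 0.0496
grasp_force: 29.9
```

```bash
python3 - <<'E'
from h import *
np.set_printoptions(precision=4,suppress=True)
s=ctrl.sense(); print(s)
im=vision.snapshot("side"); a=cv2.resize(im[20:200,120:330],None,fx=1.9,fy=1.9)
im=vision.snapshot("scene"); b=cv2.resize(im[60:240,300:510],None,fx=1.9,fy=1.9)
save("g2",np.hstack([a,b])[:, :800])
E
```

```text
{'t': 9.675, 'joints': array([ 0.4998,  0.4456,  0.083 ,  1.2084, -0.0004,  1.9039]), 'dq': array([-0.0183, -0.0061, -0.0101, -0.001 , -0.0022, -0.0021]), 'tau': array([  0.7031, -55.8373,  30.2509,  -0.0282,   0.0831,   0.0362]), 'tool_pos': array([0.5111, 0.3701, 0.1569]), 'ee_rot': array([ 0.0002,  0.6458,  0.7635, -0.0002]), 'wrist_force': array([-0.2362, -0.3358, -0.9952]), 'ft_torque': array([-0.0143, -0.0007,  0.0118]), 'grasp_force': 29.878879514581058, 'grip_width': 0.0496313279118338}
```

View pics/g2.png

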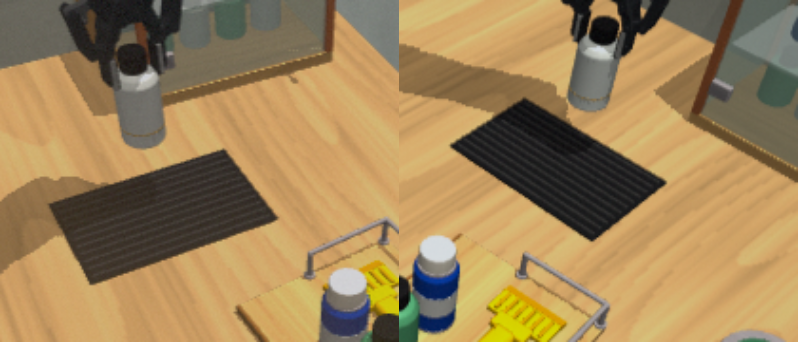

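```bash
python3 - <<'E'
from h import *
np.set_printoptions(precision=4,suppress=True)
for n,L in dict(side=[(145,128),(238,99),(266,134),(168,169)],scene=[(365,112),(440,156),(402,186),(327,137)]).items():
    P=np.array([ray(cam(n),p,.004) for p in L]); print(n,P,P.mean(0))
E
```

```text
side [[0.3793 0.4052 0.004 ]
 [0.6284 0.4123 0.004 ]
 [0.6355 0.2583 0.004 ]
 [0.3871 0.2479 0.004 ]] [0.5076 0.3309 0.004 ]
scene [[0.3826 0.4044 0.004 ]
 [0.6309 0.4131 0.004 ]
 [0.6357 0.2587 0.004 ]
 [0.3905 0.2483 0.004 ]] [0.5099 0.3311 0.004 ]
```

Call:
drive_tool(
  dr=[
    [0,0,0],
    [0,0,0],
    [0,0,0],
    [0,0,0],
    [0,0,0],
    [0,0,0],
    [0,0,0],
  ],
  slide=[
    [0,0,1],
    [0,0,1],
    [0,0,1],
    [0,0,0.7],
    [0,0,0.4],
    [0,0,0.15],
    [0,0,0.05],
  ],
  grip=[150,150,150,150,150,150,150],
)

```text
t: 10.65
tool_pos: [0.5116, 0.3699, 0.0714]
ee_rot: [0.0, 0.646, 0.763, 0.0]
wrist_force: [0.5, 0.1, -1.9]
grip_width: 0.0499
grasp_force: 30.0
```

Call:
drive_tool(
  dr=[
    [0,0,0],
    [0,0,0],
    [0,0,0],
  ],
  slide=[
    [0,0,0.05],
    [0,0,0.03],
    [0,0,0],
  ],
  grip=[150,150,150],
)

```text
t: 11.02
tool_pos: [0.5117, 0.37, 0.0705]
ee_rot: [0.0, 0.646, 0.763, 0.001]
wrist_force: [-1.9, -1.0, 4.3]
grip_width: 0.0498
grasp_force: 31.6
```

Call:
drive_tool(
  dr=[
    [0,0,0],
    [0,0,0],
    [0,0,0],
  ],
  slide=[
    [0,0,0],
    [0,0,0],
    [0,0,0],
  ],
  grip=[0,0,0],
)

```text
t: 11.4
tool_pos: [0.5111, 0.3697, 0.0692]
ee_rot: [-0.0, 0.646, 0.763, -0.0]
wrist_force: [0.8, -0.9, 0.3]
grip_width: 0.0853
grasp_force: 0.0
```

Call:
drive_tool(
  dr=[
    [0,0,0],
    [0,0,0],
    [0,0,0],
    [0,0,0],
    [0,0,0],
    [0,0,0],
    [0,0,0],
    [0,0,0],
  ],
  slide=[
    [0,0,-0.5],
    [0,0,-1],
    [0,0,-1],
    [0,0,-1],
    [-0.5,0,-1],
    [-1,0.1,0],
    [-1,0.1,0],
    [-1,0.1,0],
  ],
  grip=[0,0,0,0,0,0,0,0],
)

```text
t: 12.4
tool_pos: [0.5285, 0.2998, 0.1584]
ee_rot: [-0.0, 0.646, 0.763, -0.001]
wrist_force: [-0.1, -0.2, -0.4]
grip_width: 0.0852
grasp_force: 0.0
```

Call:
drive_tool(
  dr=[
    [0,0,0],
    [0,0,0],
    [0,0,0],
    [0,0,0],
    [0,0,0],
    [0,0,0],
    [0,0,0],
    [0,0,0],
  ],
  slide=[
    [-1,0.1,0],
    [-1,0.1,0],
    [-1,0.1,0],
    [-1,0.1,0],
    [-1,0.1,0],
    [-1,0.1,0],
    [-1,0.1,0],
    [-1,0.1,0],
  ],
  grip=[0,0,0,0,0,0,0,0],
)

```text
t: 13.4
tool_pos: [0.5713, 0.1453, 0.1595]
ee_rot: [0.0, 0.646, 0.763, -0.0]
wrist_force: [0.2, 0.2, 0.5]
grip_width: 0.0852
grasp_force: 0.0
```

Call:
drive_tool(
  dr=[
    [0,0,0],
    [0,0,0],
    [0,0,0],
    [0,0,0],
    [0,0,0],
    [0,0,0],
    [0,0,0],
    [0,0,0],
  ],
  slide=[
    [-1,0.1,0],
    [-1,0.1,0],
    [-1,0.1,0],
    [-1,0,0],
    [-1,0,0],
    [-1,0,0],
    [-0.5,0,0],
    [0,0,0],
  ],
  grip=[0,0,0,0,0,0,0,0],
)

```text
t: 14.4
tool_pos: [0.5984, 0.0186, 0.1594]
ee_rot: [-0.0, 0.647, 0.763, 0.0]
wrist_force: [0.3, 0.6, -0.0]
grip_width: 0.0855
grasp_force: 0.0
```

Call:
drive_tool(
  dr=[
    [0,0,0],
    [0,0,0],
    [0,0,0],
    [0,0,0],
    [0,0,0],
    [0,0,0],
  ],
  slide=[
    [0,0,0.5],
    [0,0,1],
    [0,0,1],
    [0,0,1],
    [0,0,0.6],
    [0,0,0],
  ],
  grip=[0,0,0,0,0,0],
)

```text
t: 15.15
tool_pos: [0.5973, 0.0199, 0.0763]
ee_rot: [-0.001, 0.646, 0.764, -0.001]
wrist_force: [-0.4, 0.1, -0.1]
grip_width: 0.085
grasp_force: 0.0
```

Call:
drive_tool(
  dr=[
    [0,0,0],
    [0,0,0],
    [0,0,0],
    [0,0,0],
    [0,0,0],
  ],
  slide=[
    [0,0,0],
    [0,0,0],
    [0,0,0],
    [0,0,0],
    [0,0,0],
  ],
  grip=[150,150,150,150,150],
)

```text
t: 15.78
tool_pos: [0.599, 0.0192, 0.0787]
ee_rot: [0.001, 0.646, 0.763, 0.001]
wrist_force: [-1.1, 0.6, 5.4]
grip_width: 0.0484
grasp_force: 31.1
```

Call:
drive_tool(
  dr=[
    [0,0,0],
    [0,0,0],
    [0,0,0],
    [0,0,0],
    [0,0,0],
    [0,0,0],
  ],
  slide=[
    [0,0,-0.5],
    [0,0,-1],
    [0,0,-1],
    [0,0,-1],
    [0,0,-0.5],
    [0,0,0],
  ],
  grip=[150,150,150,150,150,150],
)

```text
t: 16.52
tool_pos: [0.5987, 0.0193, 0.158]
ee_rot: [0.001, 0.646, 0.763, 0.0]
wrist_force: [0.1, -0.2, -2.6]
grip_width: 0.0477
grasp_force: 31.4
```

Call:
drive_tool(
  dr=[
    [0,0,0],
    [0,0,0],
    [0,0,0],
    [0,0,0],
    [0,0,0],
    [0,0,0],
    [0,0,0],
    [0,0,0],
  ],
  slide=[
    [0.5,-0.2,0],
    [1,-0.4,0],
    [1,-0.4,0],
    [1,-0.4,0],
    [1,-0.4,0],
    [1,-0.4,0],
    [1,-0.4,0],
    [1,-0.4,0],
  ],
  grip=[150,150,150,150,150,150,150,150],
)

```text
t: 17.52
tool_pos: [0.5136, 0.1586, 0.1575]
ee_rot: [0.0, 0.646, 0.763, 0.0]
wrist_force: [-0.1, -0.2, -1.3]
grip_width: 0.0479
grasp_force: 31.4
```

Call:
drive_tool(
  dr=[
    [0,0,0],
    [0,0,0],
    [0,0,0],
    [0,0,0],
    [0,0,0],
    [0,0,0],
    [0,0,0],
    [0,0,0],
  ],
  slide=[
    [1,-0.4,0],
    [1,-0.4,0],
    [1,-0.4,0],
    [1,-0.4,0],
    [1,-0.4,0],
    [1,-0.4,0],
    [1,-0.4,0],
    [0.5,-0.2,0],
  ],
  grip=[150,150,150,150,150,150,150,150],
)

```text
t: 18.52
tool_pos: [0.4295, 0.2965, 0.1575]
ee_rot: [0.0, 0.646, 0.764, -0.0]
wrist_force: [0.1, -0.6, -1.0]
grip_width: 0.0477
grasp_force: 31.4
```

Call:
drive_tool(
  dr=[
    [0,0,0],
    [0,0,0],
    [0,0,0],
    [0,0,0],
    [0,0,0],
    [0,0,0],
    [0,0,0],
    [0,0,0],
  ],
  slide=[
    [0,0,0.5],
    [0,0,1],
    [0,0,1],
    [0,0,1],
    [0,0,0.5],
    [0,0,0.3],
    [0,0,0.05],
    [0,0,0],
  ],
  grip=[150,150,150,150,150,150,150,150],
)

```text
t: 19.52
tool_pos: [0.4308, 0.2955, 0.0709]
ee_rot: [0.0, 0.646, 0.763, 0.0]
wrist_force: [-0.1, 0.5, -1.6]
grip_width: 0.0479
grasp_force: 31.4
```

Call:
drive_tool(
  dr=[
    [0,0,0],
    [0,0,0],
    [0,0,0],
    [0,0,0],
    [0,0,0],
  ],
  slide=[
    [0,0,0.05],
    [0,0,0],
    [0,0,0],
    [0,0,0],
    [0,0,0],
  ],
  grip=[150,150,0,0,0],
)

```text
t: 20.15
tool_pos: [0.4304, 0.2954, 0.0694]
ee_rot: [0.0, 0.646, 0.763, -0.0]
wrist_force: [0.1, -0.4, 0.6]
grip_width: 0.0856
grasp_force: 0.0
```

Call:
drive_tool(
  dr=[
    [0,0,0],
    [0,0,0],
    [0,0,0],
    [0,0,0],
    [0,0,0],
    [0,0,0],
    [0,0,0],
    [0,0,0],
  ],
  slide=[
    [0,0,-0.5],
    [0,0,-1],
    [0,0,-1],
    [0,0,-1],
    [-0.4,0,-1],
    [-1,0.3,0],
    [-1,0.3,0],
    [-1,0.3,0],
  ],
  grip=[0,0,0,0,0,0,0,0],
)

```text
t: 21.15
tool_pos: [0.4598, 0.2309, 0.1603]
ee_rot: [0.0, 0.646, 0.763, 0.0]
wrist_force: [1.0, -0.3, 0.8]
grip_width: 0.0854
grasp_force: 0.0
```

Call:
drive_tool(
  dr=[
    [0,0,0],
    [0,0,0],
    [0,0,0],
    [0,0,0],
    [0,0,0],
    [0,0,0],
    [0,0,0],
    [0,0,0],
  ],
  slide=[
    [-1,0.3,0],
    [-1,0.3,0],
    [-1,0.3,0],
    [-1,0.3,0],
    [-1,0.3,0],
    [-1,0.3,0],
    [-1,0.3,0],
    [-1,0.3,0],
  ],
  grip=[0,0,0,0,0,0,0,0],
)

```text
t: 22.15
tool_pos: [0.5337, 0.0805, 0.1598]
ee_rot: [0.0, 0.646, 0.763, 0.0]
wrist_force: [1.1, -0.6, 0.2]
grip_width: 0.0854
grasp_force: 0.0
```

Call:
drive_tool(
  dr=[
    [0,0,0],
    [0,0,0],
    [0,0,0],
    [0,0,0],
    [0,0,0],
    [0,0,0],
    [0,0,0],
    [0,0,0],
  ],
  slide=[
    [-1,0.3,0],
    [-1,0.3,0],
    [-1,0.3,0],
    [-1,0.4,0],
    [-1,0.4,0],
    [-1,0.4,0],
    [-1,0.4,0],
    [0,0,0],
  ],
  grip=[0,0,0,0,0,0,0,0],
)

```text
t: 23.15
tool_pos: [0.6066, -0.0501, 0.1592]
ee_rot: [0.0, 0.647, 0.763, -0.0]
wrist_force: [-0.6, 0.8, 0.7]
grip_width: 0.0857
grasp_force: 0.0
```

Call:
drive_tool(
  dr=[
    [0,0,0],
    [0,0,0],
    [0,0,0],
    [0,0,0],
    [0,0,0],
    [0,0,0],
  ],
  slide=[
    [0,0,0.5],
    [0,0,1],
    [0,0,1],
    [0,0,1],
    [0,0,0.6],
    [0,0,0],
  ],
  grip=[0,0,0,0,0,0],
)

```text
t: 23.9
tool_pos: [0.6045, -0.0477, 0.0763]
ee_rot: [-0.001, 0.646, 0.764, -0.001]
wrist_force: [-0.1, 0.4, 0.4]
grip_width: 0.0856
grasp_force: 0.0
```

Call:
drive_tool(
  dr=[
    [0,0,0],
    [0,0,0],
    [0,0,0],
    [0,0,0],
    [0,0,0],
  ],
  slide=[
    [0,0,0],
    [0,0,0],
    [0,0,0],
    [0,0,0],
    [0,0,0],
  ],
  grip=[150,150,150,150,150],
)

```text
t: 24.52
tool_pos: [0.6067, -0.0484, 0.0789]
ee_rot: [0.001, 0.646, 0.763, 0.001]
wrist_force: [-0.1, 0.2, 6.2]
grip_width: 0.0494
grasp_force: 30.4
```

Call:
drive_tool(
  dr=[
    [0,0,0],
    [0,0,0],
    [0,0,0],
    [0,0,0],
    [0,0,0],
    [0,0,0],
  ],
  slide=[
    [0,0,-0.5],
    [0,0,-1],
    [0,0,-1],
    [0,0,-1],
    [0,0,-0.5],
    [0,0,0],
  ],
  grip=[150,150,150,150,150,150],
)

```text
t: 25.28
tool_pos: [0.6058, -0.0485, 0.1579]
ee_rot: [0.0, 0.646, 0.763, 0.0]
wrist_force: [0.6, 0.7, -2.7]
grip_width: 0.0496
grasp_force: 30.0
```

Call:
drive_tool(
  dr=[
    [0,0,0],
    [0,0,0],
    [0,0,0],
    [0,0,0],
    [0,0,0],
    [0,0,0],
    [0,0,0],
    [0,0,0],
  ],
  slide=[
    [0.5,0.1,0],
    [1,0.1,0],
    [1,0.1,0],
    [1,0.1,0],
    [1,0.1,0],
    [1,0.1,0],
    [1,0.1,0],
    [1,0.1,0],
  ],
  grip=[150,150,150,150,150,150,150,150],
)

```text
t: 26.28
tool_pos: [0.5965, 0.1036, 0.1575]
ee_rot: [0.0, 0.646, 0.763, 0.0]
wrist_force: [-0.9, -0.3, -2.5]
grip_width: 0.0495
grasp_force: 29.9
```

Call:
drive_tool(
  dr=[
    [0,0,0],
    [0,0,0],
    [0,0,0],
    [0,0,0],
    [0,0,0],
    [0,0,0],
    [0,0,0],
    [0,0,0],
  ],
  slide=[
    [1,0.1,0],
    [1,0.1,0],
    [1,0.1,0],
    [1,0.1,0],
    [1,0.1,0],
    [1,0.2,0],
    [1,0.2,0],
    [1,0.2,0],
  ],
  grip=[150,150,150,150,150,150,150,150],
)

```text
t: 27.28
tool_pos: [0.592, 0.265, 0.1574]
ee_rot: [0.0, 0.646, 0.763, 0.0]
wrist_force: [-0.4, 0.4, -2.8]
grip_width: 0.0492
grasp_force: 29.9
```

Call:
drive_tool(
  dr=[
    [0,0,0],
    [0,0,0],
    [0,0,0],
    [0,0,0],
    [0,0,0],
    [0,0,0],
    [0,0,0],
    [0,0,0],
  ],
  slide=[
    [1,0.2,0],
    [0.7,0,0],
    [0,0,0.7],
    [0,0,1],
    [0,0,1],
    [0,0,1],
    [0,0,0.5],
    [0,0,0],
  ],
  grip=[150,150,150,150,150,150,150,150],
)

```text
t: 28.28
tool_pos: [0.5898, 0.2972, 0.0728]
ee_rot: [-0.0, 0.646, 0.763, -0.001]
wrist_force: [-0.5, -0.1, -1.4]
grip_width: 0.0492
grasp_force: 30.0
```

Call:
drive_tool(
  dr=[
    [0,0,0],
    [0,0,0],
    [0,0,0],
    [0,0,0],
    [0,0,0],
  ],
  slide=[
    [0,0,0.1],
    [0,0,0],
    [0,0,0],
    [0,0,0],
    [0,0,0],
  ],
  grip=[150,150,0,0,0],
)

```text
t: 28.9
tool_pos: [0.5905, 0.298, 0.0719]
ee_rot: [0.0, 0.646, 0.763, 0.0]
wrist_force: [-0.4, 0.1, 0.5]
grip_width: 0.0853
grasp_force: 0.0
```

Call:
drive_tool(
  dr=[
    [0,0,0],
    [0,0,0],
    [0,0,0],
    [0,0,0],
    [0,0,0],
    [0,0,0],
    [0,0,0],
    [0,0,0],
  ],
  slide=[
    [0,0,-0.5],
    [0,0,-1],
    [0,0,-1],
    [0,0,-1],
    [-0.5,0.3,-1],
    [-1,0.3,0],
    [-1,0.3,0],
    [-1,0.3,0],
  ],
  grip=[0,0,0,0,0,0,0,0],
)

```text
t: 29.9
tool_pos: [0.6255, 0.2309, 0.1603]
ee_rot: [-0.001, 0.646, 0.763, -0.001]
wrist_force: [-0.1, -0.1, -0.7]
grip_width: 0.0851
grasp_force: 0.0
```

```bash
python3 - <<'E'
from h import *
np.set_printoptions(precision=4,suppress=True)
s=ctrl.sense(); print(s["tool_pos"])
C=cam("wrist"); C=(C[0],np.load("w1T.npy"),0)
for uv,z in [((360,150),.018),((343,307),.026),((343,301),.026),((351,205),.03)]: print(ray(C,uv,z))
im=vision.snapshot("side"); C=cam("side")
h=cv2.cvtColor(im,cv2.COLOR_RGB2HSV); m=cv2.inRange(h,(22,180,100),(33,255,255)); m[:,420:]=0; m[:140]=0
p=np.argwhere(m)[:,::-1]; W=np.array([ray(C,q,.028)[:2] for q in p]); a=.165; X=W@[np.cos(a),np.sin(a)]; Y=W@[-np.sin(a),np.cos(a)]
print(len(p),Y.min(),Y.max(),[ (round(y,3),round(X[abs(Y-y)<.004].min(),4),round(X[abs(Y-y)<.004].max(),4)) for y in np.arange(Y.min()+.01,Y.max(),.02)])
save("s3",cv2.resize(im[50:270,120:420],None,fx=2,fy=2))
E
```

```text
[0.6255 0.2309 0.1603]
[0.666  0.1205 0.018 ]
[ 0.6909 -0.0833  0.026 ]
[ 0.6888 -0.0744  0.026 ]
[0.6679 0.0568 0.03  ]
1371 -0.205878494251289 0.00412837880090646 [(np.float64(-0.196), np.float64(0.6438), np.float64(0.67)), (np.float64(-0.176), np.float64(0.6458), np.float64(0.6776)), (np.float64(-0.156), np.float64(0.6479), np.float64(0.6783)), (np.float64(-0.136), np.float64(0.6483), np.float64(0.6791)), (np.float64(-0.116), np.float64(0.6488), np.float64(0.6815)), (np.float64(-0.096), np.float64(0.6508), np.float64(0.6824)), (np.float64(-0.076), np.float64(0.6512), np.float64(0.6832)), (np.float64(-0.056), np.float64(0.6412), np.float64(0.6894)), (np.float64(-0.036), np.float64(0.6257), np.float64(0.7069)), (np.float64(-0.016), np.float64(0.6276), np.float64(0.7079)), (np.float64(0.004), np.float64(0.6332), np.float64(0.703))]
```

View pics/s3.png

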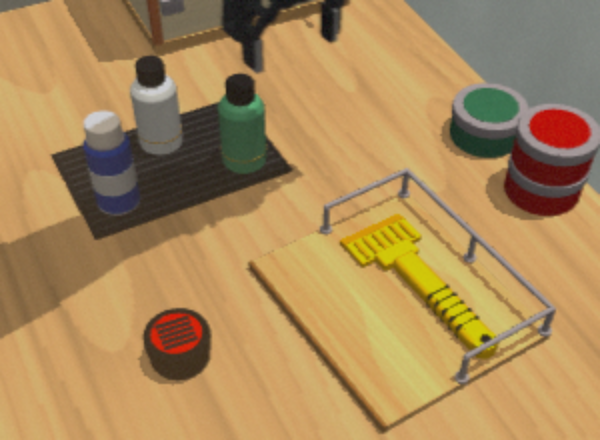

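Call:
drive_tool(
  dr=[
    [0,0,0],
    [0,0,0],
    [0,0,0],
    [0,0,0],
    [0,0,0],
    [0,0,0],
    [0,0,0],
    [0,0,0],
  ],
  slide=[
    [-1,0.05,0],
    [-1,0.05,0],
    [-1,0.05,0],
    [-1,0.05,0],
    [-1,0.05,0],
    [-1,0.05,0],
    [-1,0.05,0],
    [-1,0.05,0],
  ],
  grip=[0,0,0,0,50,50,50,50],
)

```text
t: 30.95
tool_pos: [0.66, 0.075, 0.1615]
ee_rot: [0.0, 0.646, 0.763, -0.0]
wrist_force: [0.7, 0.9, -0.6]
grip_width: 0.0686
grasp_force: 0.0
```

Call:
drive_tool(
  dr=[
    [0,0,0],
    [0,0,0],
    [0,0,0],
    [0,0,0],
    [0,0,0.06],
    [0,0,0],
    [0,0,0],
  ],
  slide=[
    [-1,0.05,0],
    [-1,0.05,0],
    [-0.9,0.05,0],
    [0,0,1],
    [0,0,1],
    [0,0,0.5],
    [0,0,0],
  ],
  grip=[50,50,50,50,50,50,50],
)

```text
t: 31.82
tool_pos: [0.6718, 0.0195, 0.1107]
ee_rot: [-0.001, 0.657, 0.754, -0.001]
wrist_force: [0.0, 0.2, 0.0]
grip_width: 0.0685
grasp_force: 0.0
```

```bash
python3 - <<'E'
from h import *
np.set_printoptions(precision=4,suppress=True)
s=ctrl.sense(); print(s["tool_pos"],s["grip_width"])
im=vision.snapshot("wrist"); save("w4",im); C=cam("wrist",s)
print([proj(C,p) for p in [(*s["tool_pos"][:2],.03),(*s["tool_pos"][:2],.012)]])
E
```

```text
[0.6718 0.0195 0.1107] 0.06846793474323752
[array([280.1454, 218.7054]), array([280.2196, 211.3923])]
```

View pics/w4.png

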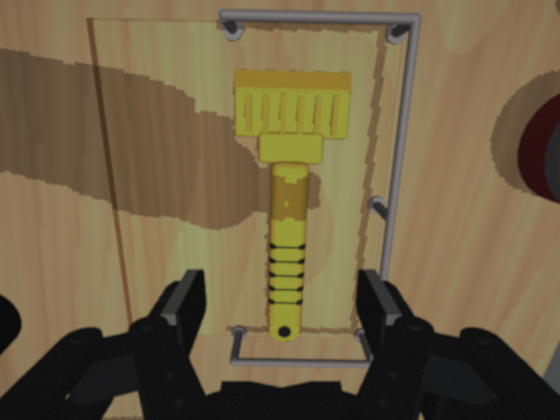

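```bash
python3 - <<'E'
from h import *
np.set_printoptions(precision=4,suppress=True)
s=ctrl.sense(); C=cam("wrist",s)
e=ray(C,(284,340),.024); b=ray(C,(293,71),.018); d=(b-e); L=np.hypot(*d[:2]); o=e+d*112/212
print(e,b,L,o,np.arctan2(d[1],d[0]), s["tool_pos"]); q=s["ee_rot"]; M=R.from_quat([*q[1:],q[0]]).as_matrix(); print(M.T@(o-s["tool_pos"]))
E
```

```text
[ 0.6908 -0.0901  0.024 ] [0.6673 0.1204 0.018 ] 0.2118868942091108 [0.6784 0.0211 0.0208] 1.6820053029054403 [0.6723 0.0195 0.1116]
[0.0008 0.0062 0.0907]
```

Call:
drive_tool(
  dr=[
    [0,0,0.05],
    [0,0,0],
    [0,0,0],
    [0,0,0],
    [0,0,0],
    [0,0,0],
  ],
  slide=[
    [0,0.3,0.4],
    [0,0,1],
    [0,0,1],
    [0,0,1],
    [0,0,0.5],
    [0,0,0],
  ],
  grip=[50,50,50,50,50,50],
)

```text
t: 32.62
tool_pos: [0.678, 0.0205, 0.0329]
ee_rot: [-0.0, 0.667, 0.745, -0.0]
wrist_force: [-0.9, -0.0, 0.7]
grip_width: 0.0689
grasp_force: 0.0
```

Call:
drive_tool(
  dr=[
    [0,0,0],
    [0,0,0],
    [0,0,0],
    [0,0,0],
    [0,0,0],
  ],
  slide=[
    [0,0,0],
    [0,0,0],
    [0,0,0],
    [0,0,0],
    [0,0,0],
  ],
  grip=[200,200,200,200,200],
)

```text
t: 33.25
tool_pos: [0.6783, 0.0204, 0.0336]
ee_rot: [0.0, 0.667, 0.745, 0.0]
wrist_force: [0.1, -0.1, -0.2]
grip_width: 0.0185
grasp_force: 0.0
```

```bash
python3 - <<'E'
from h import *
im=vision.snapshot("wrist"); im2=vision.snapshot("side"); s=ctrl.sense(); print(s["grip_width"],s["grasp_force"])
save("w5",np.hstack([im[40:400,120:440],cv2.resize(im2[120:240,270:400],(390,360))]))
E
```

```text
0.018030006532282792 0.0
```

View pics/w5.png

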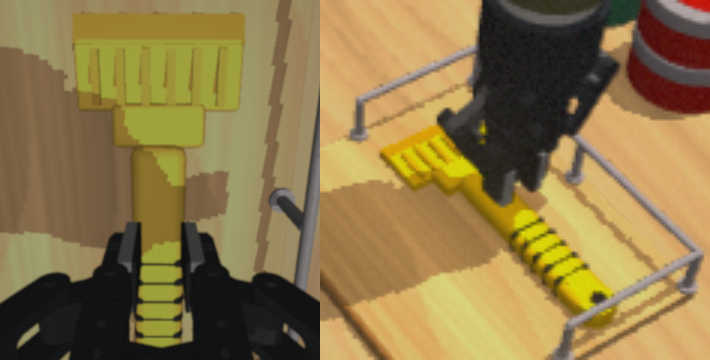

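Call:
drive_tool(
  dr=[
    [0,0,0],
    [0,0,0],
    [0,0,0],
    [0,0,0],
  ],
  slide=[
    [0,0,0],
    [0,0,0],
    [0,0,0],
    [0,0,0],
  ],
  grip=[250,250,250,250],
  newtons=30,
)

```text
t: 33.85
tool_pos: [0.6782, 0.0204, 0.0335]
ee_rot: [0.0, 0.667, 0.745, -0.0]
wrist_force: [1.3, -0.3, 0.3]
grip_width: 0.0017
grasp_force: 0.0
```

Call:
drive_tool(
  dr=[
    [0,0,0],
    [0,0,0],
    [0,0,0],
    [0,0,0],
  ],
  slide=[
    [0,0,0.05],
    [0,0,0.05],
    [0,0,0.05],
    [0,0,0],
  ],
  grip=[250,250,250,250],
)

```text
t: 34.35
tool_pos: [0.6781, 0.0204, 0.0303]
ee_rot: [-0.0, 0.667, 0.745, -0.0]
wrist_force: [0.4, -0.9, -0.3]
grip_width: 0.0012
grasp_force: 0.0
```

```bash
python3 - <<'E'
from h import *
np.set_printoptions(precision=4,suppress=True)
s=ctrl.sense(); print(s)
im=vision.snapshot("side"); im2=vision.snapshot("scene")
save("s6",np.hstack([cv2.resize(im[120:240,270:400],(390,360)),cv2.resize(im2[170:290,290:420],(390,360))]))
p=s["tool_pos"]
for n,o in(("side",(270,120)),("scene",(290,170))):
  for dz in(0,-.017): print(n,dz,(proj(cam(n),p+[0,0,dz])-o)*3)
E
```

```text
{'t': 34.35, 'joints': array([-0.0881,  0.6159,  0.0431,  0.9983, -0.0001,  1.3717]), 'dq': array([-0.0002, -0.0008,  0.0002,  0.0039, -0.0016, -0.0006]), 'tau': array([ -0.0036, -61.3328,  27.2923,  -0.0178,  -0.0006,  -0.0001]), 'tool_pos': array([0.6781, 0.0204, 0.0303]), 'ee_rot': array([-0.0001,  0.6668,  0.7452, -0.0001]), 'wrist_force': array([ 0.4282, -0.8788, -0.2621]), 'ft_torque': array([-0.0076, -0.0181, -0.0184]), 'grasp_force': 0.0, 'grip_width': 0.0012128813573256093}
side 0 [190.1752 202.0239]
side -0.017 [187.3779 218.0244]
scene 0 [165.7836 222.1818]
scene -0.017 [163.3792 236.5487]
```

View pics/s6.png

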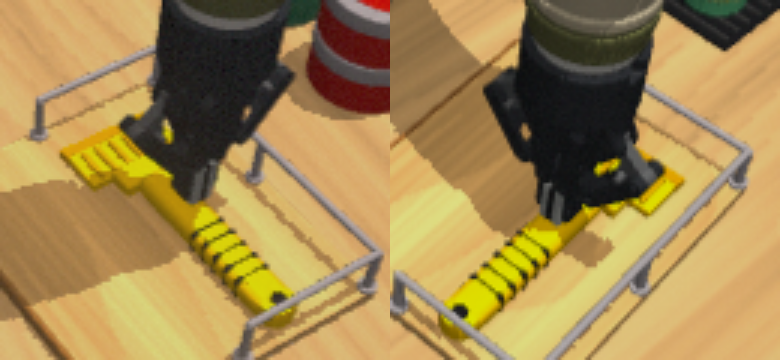

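Call:
drive_tool(
  dr=[
    [0,0,0],
    [0,0,0],
    [0,0,0],
    [0,0,0],
    [0,0,0],
    [0,0,0],
    [0,0,0],
  ],
  slide=[
    [0,0,-0.3],
    [0,0,0],
    [0,0,0],
    [0,0,0.4],
    [0,0,0.4],
    [0,0,0.2],
    [0,0,0],
  ],
  grip=[90,90,90,90,90,90,90],
)

```text
t: 35.33
tool_pos: [0.6777, 0.0204, 0.0156]
ee_rot: [-0.001, 0.667, 0.745, -0.0]
wrist_force: [-0.3, -0.3, 0.2]
grip_width: 0.0554
grasp_force: 0.0
```

Call:
drive_tool(
  dr=[
    [0,0,0],
    [0,0,0],
    [0,0,0],
    [0,0,0],
  ],
  slide=[
    [0,0,0],
    [0,0,0],
    [0,0,0],
    [0,0,0],
  ],
  grip=[220,220,220,220],
)

```text
t: 35.83
tool_pos: [0.6787, 0.0204, 0.0169]
ee_rot: [0.0, 0.667, 0.745, 0.0]
wrist_force: [0.8, 0.4, 2.5]
grip_width: 0.026
grasp_force: 29.8
```

Call:
drive_tool(
  dr=[
    [0,0,0],
    [0,0,0],
    [0,0,0],
    [0,0,0],
    [0,0,0],
    [0,0,0.334],
    [0,0,0.334],
    [0,0,0.334],
  ],
  slide=[
    [0,0,-0.3],
    [0,0,-0.8],
    [0,0,-1],
    [0,0,-1],
    [0,0,-1],
    [0,0,0],
    [0,0,0],
    [0,0,0],
  ],
  grip=[220,220,220,220,220,220,220,220],
)

```text
t: 36.83
tool_pos: [0.6785, 0.0204, 0.0999]
ee_rot: [0.0, 0.832, 0.554, 0.0]
wrist_force: [-0.6, -1.0, -0.0]
grip_width: 0.0264
grasp_force: 29.8
```

Call:
drive_tool(
  dr=[
    [0,0,0.334],
    [0,0,0.334],
    [0,0,0.334],
    [0,0,0.334],
    [0,0,0.334],
    [0,0,0.334],
    [0,0,0],
    [0,0,0],
  ],
  slide=[
    [0,0,0],
    [0,0,0],
    [0,0,0],
    [0,0,0],
    [0,0,0],
    [0,0,0],
    [-0.8,1,0],
    [-0.8,1,0],
  ],
  grip=[220,220,220,220,220,220,220,220],
)

```text
t: 37.83
tool_pos: [0.6537, -0.0252, 0.0994]
ee_rot: [0.0, 0.996, 0.09, 0.0]
wrist_force: [0.6, 0.3, -1.1]
grip_width: 0.0265
grasp_force: 29.8
```

Call:
drive_tool(
  dr=[
    [0,0,0],
    [0,0,0],
    [0,0,0],
    [0,0,0],
    [0,0,0],
    [0,0,0],
    [0,0,0],
    [0,0,0],
  ],
  slide=[
    [-0.8,1,0],
    [-0.8,1,0],
    [-0.8,1,0],
    [-0.8,1,0],
    [-0.8,1,0],
    [-0.8,1,0],
    [-0.8,1,0],
    [-0.8,1,0],
  ],
  grip=[220,220,220,220,220,220,220,220],
)

```text
t: 38.83
tool_pos: [0.5555, -0.2063, 0.0992]
ee_rot: [0.0, 0.996, 0.089, 0.0]
wrist_force: [0.6, 0.4, -0.1]
grip_width: 0.0263
grasp_force: 29.8
```

Call:
drive_tool(
  dr=[
    [0,0,0],
    [0,0,0],
    [0,0,0],
    [0,0,0],
    [0,0,0],
    [0,0,0],
  ],
  slide=[
    [-0.8,1,0],
    [-0.8,1,0],
    [-0.8,1,0],
    [-0.8,1,0],
    [-0.4,0.4,0],
    [0,0,0],
  ],
  grip=[220,220,220,220,220,220],
)

```text
t: 39.58
tool_pos: [0.5006, -0.3049, 0.0989]
ee_rot: [0.0, 0.996, 0.088, 0.0]
wrist_force: [0.3, -0.2, -2.4]
grip_width: 0.0262
grasp_force: 29.8
```

```bash
python3 - <<'E'
from h import *
np.set_printoptions(precision=4,suppress=True)
s=ctrl.sense(); print(s["tool_pos"],s["ee_rot"],s["joints"],s["grip_width"])
im=vision.snapshot("wrist"); im2=vision.snapshot("side")
save("w7",np.hstack([cv2.resize(im,(400,300)),cv2.resize(im2[200:420,220:513],(400,300))]))
E
```

```text
[ 0.5006 -0.3049  0.0989] [0.     0.9961 0.0885 0.0002] [-0.6841  0.3964 -0.1406  1.0334  0.0002  2.2803] 0.02618753850001018
```

View pics/w7.png

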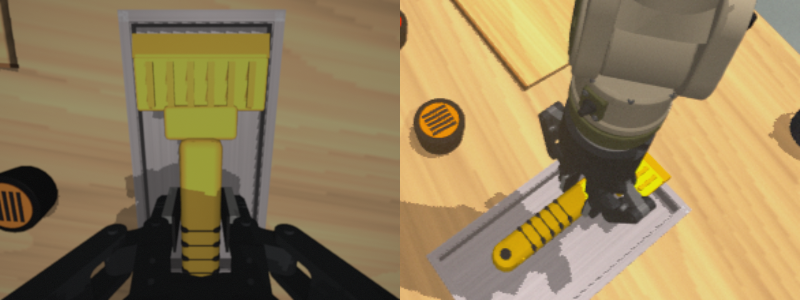

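```bash
python3 - <<'E'
from h import *
np.set_printoptions(precision=4,suppress=True)
C=cam("wrist"); s=ctrl.sense(); q=s["ee_rot"]; M=R.from_quat([*q[1:],q[0]]).as_matrix()
for uv,z in [((284,15),.024),((284,32),.024),((171,18),.024),((397,18),.024),((175,300),.024),((370,300),.024)]:
    print(uv,M.T@(ray(C,uv,z)-s["tool_pos"]))
E
```

```text
(284, 15) [0.1306 0.0025 0.0747]
(284, 32) [0.1216 0.0025 0.0747]
(171, 18) [ 0.129  -0.0649  0.0747]
(397, 18) [0.1291 0.0699 0.0747]
(175, 300) [-0.0631 -0.0808  0.0747]
(370, 300) [-0.0631  0.0695  0.0747]
```

Call:
drive_tool(
  dr=[
    [0,0,0],
    [0,0,0],
    [0,0,0],
    [0,0,0],
    [0,0,0],
    [0,0,0],
    [0,0,0],
    [0,0,0],
  ],
  slide=[
    [0,0.1,0.5],
    [0,0,1],
    [0,0,1],
    [0,0,1],
    [0,0,0.6],
    [0,0,0.2],
    [0,0,0.1],
    [0,0,0],
  ],
  grip=[220,220,220,220,220,220,220,220],
)

```text
t: 40.67
tool_pos: [0.5019, -0.3065, 0.011]
ee_rot: [0.0, 0.996, 0.089, 0.0]
wrist_force: [-0.7, -0.1, -1.0]
grip_width: 0.0267
grasp_force: 29.8
```

Call:
drive_tool(
  dr=[
    [0,0,0],
    [0,0,0],
    [0,0,0],
    [0,0,0],
    [0,0,0],
    [0,0,0],
  ],
  slide=[
    [0,0,0.05],
    [0,0,0.05],
    [0,0,0],
    [0,0,0],
    [0,0,0],
    [0,0,0],
  ],
  grip=[220,220,220,120,120,120],
)

```text
t: 41.42
tool_pos: [0.5015, -0.3062, 0.0084]
ee_rot: [-0.0, 0.996, 0.089, -0.0]
wrist_force: [0.2, 0.3, 0.4]
grip_width: 0.045
grasp_force: 0.0
```

Call:
drive_tool(
  dr=[
    [0,0,0],
    [0,0,0],
    [0,0,0],
    [0,0,0],
    [0,0,0],
    [0,0,0],
    [0,0,0],
    [0,0,0],
  ],
  slide=[
    [0,0,-0.5],
    [0,0,-1],
    [0,0,-1],
    [0,0,-1],
    [0,0,-1],
    [0,0,-1],
    [0,0,-1],
    [0,0,-1],
  ],
  grip=[120,120,120,0,0,0,0,0],
)

```text
t: 42.42
tool_pos: [0.5015, -0.3062, 0.16]
ee_rot: [0.0, 0.996, 0.089, 0.0]
wrist_force: [-0.7, 0.1, -0.7]
grip_width: 0.0856
grasp_force: 0.0
```

```bash
python3 - <<'E'
from h import *
np.set_printoptions(precision=4,suppress=True)
s=ctrl.sense(); print(s["tool_pos"],s["ee_rot"],s["joints"])
im=vision.snapshot("wrist"); im2=vision.snapshot("scene")
save("w8",np.hstack([cv2.resize(im,(400,300)),cv2.resize(im2[200:350,60:260],(400,300))]))
# object positions on mat, from both cameras, cap tops
for n in("side","scene"):
    im=vision.snapshot(n); np.save(n+"8.npy",im); C=cam(n)
    for k,p in dict(white=(.5111,.3699,.118),can=(.4305,.2956,.119),green=(.5903,.2978,.118)).items():
        u,v=proj(C,p); print(n,k,u,v)
E
```

```text
[ 0.5015 -0.3062  0.16  ] [0.0003 0.996  0.0893 0.0003] [-0.6847  0.3603 -0.0379  1.1718 -0.0001  2.278 ]
side white 195.07339394635895 81.82276636719897
side can 170.99209235101154 110.05730141072785
side green 239.81451141046182 90.17177589723867
scene white 400.7211375143217 103.7558680163693
scene can 355.3453096165353 100.44457454483513
scene green 407.46633557145907 132.14676073013797
```

View pics/w8.png

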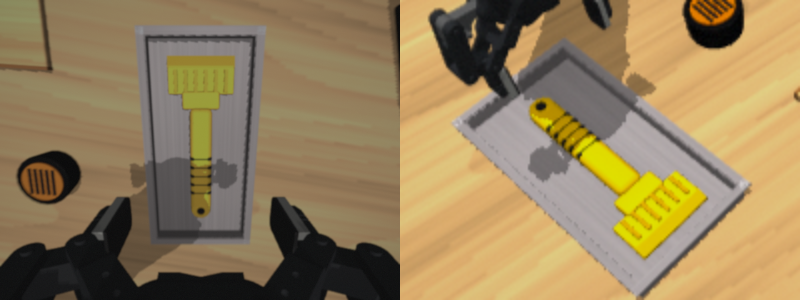

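Call:
drive_tool(
  dr=[
    [0,0,-0.346],
    [0,0,-0.346],
    [0,0,-0.346],
    [0,0,-0.346],
    [0,0,-0.346],
    [0,0,-0.346],
    [0,0,-0.346],
    [0,0,-0.346],
  ],
  slide=[
    [0,0,0],
    [0,0,0],
    [0,0,0],
    [0,0,0],
    [0,0,0],
    [0,0,0],
    [0,0,0],
    [0,0,0],
  ],
  grip=[0,0,0,0,0,0,0,0],
)

```text
t: 43.62
tool_pos: [0.5009, -0.3057, 0.1571]
ee_rot: [-0.001, 0.708, 0.706, -0.0]
wrist_force: [0.4, -0.1, 0.2]
grip_width: 0.0857
grasp_force: 0.0
```

Call:
drive_tool(
  dr=[
    [0,0,-0.346],
    [0,0,0],
    [0,0,0],
    [0,0,0],
    [0,0,0],
    [0,0,0],
    [0,0,0],
    [0,0,0],
  ],
  slide=[
    [0,0,0],
    [1,0.3,0],
    [1,0.3,0],
    [1,0.3,0],
    [1,0.3,0],
    [1,0.3,0],
    [1,0.3,0],
    [1,0.3,0],
  ],
  grip=[0,0,0,0,0,0,0,0],
)

```text
t: 44.62
tool_pos: [0.5202, -0.1598, 0.1586]
ee_rot: [0.0, 0.646, 0.763, 0.0]
wrist_force: [-0.1, -0.7, 0.1]
grip_width: 0.0852
grasp_force: 0.0
```

Call:
drive_tool(
  dr=[
    [0,0,0],
    [0,0,0],
    [0,0,0],
    [0,0,0],
    [0,0,0],
    [0,0,0],
    [0,0,0],
    [0,0,0],
  ],
  slide=[
    [1,0.3,0],
    [1,0.3,0],
    [1,0.3,0],
    [1,0.3,0],
    [1,0.3,0],
    [1,0.3,0],
    [1,0.3,0],
    [1,0.3,0],
  ],
  grip=[0,0,0,0,0,0,0,0],
)

```text
t: 45.62
tool_pos: [0.541, 0.0058, 0.1584]
ee_rot: [0.0, 0.646, 0.763, -0.0]
wrist_force: [-0.1, 0.2, -0.6]
grip_width: 0.0856
grasp_force: 0.0
```

Call:
drive_tool(
  dr=[
    [0,0,0],
    [0,0,0],
    [0,0,0],
    [0,0,0],
    [0,0,0],
    [0,0,0],
    [0,0,0],
    [0,0,0],
  ],
  slide=[
    [1,0.3,0],
    [1,0.3,0],
    [1,0.3,0],
    [1,0.3,0],
    [1,0.3,0],
    [1,0.3,0],
    [1,0.3,0],
    [1,0.4,0],
  ],
  grip=[0,0,0,0,0,0,0,0],
)

```text
t: 46.62
tool_pos: [0.5642, 0.1719, 0.1585]
ee_rot: [0.0, 0.646, 0.763, -0.0]
wrist_force: [0.7, -0.4, -0.2]
grip_width: 0.0853
grasp_force: 0.0
```

Call:
drive_tool(
  dr=[
    [0,0,0],
    [0,0,0],
    [0,0,0],
    [0,0,0],
    [0,0,0],
    [0,0,0],
    [0,0,0],
  ],
  slide=[
    [1,0.4,0],
    [1,0.4,0],
    [1,0.4,0],
    [1,0.4,0],
    [1,0.4,0],
    [1,0.1,0],
    [0,0,0],
  ],
  grip=[0,0,0,0,0,0,0],
)

```text
t: 47.5
tool_pos: [0.5853, 0.2975, 0.1581]
ee_rot: [-0.0, 0.646, 0.764, -0.0]
wrist_force: [0.3, 0.2, 0.2]
grip_width: 0.0853
grasp_force: 0.0
```

Call:
drive_tool(
  dr=[
    [0,0,0],
    [0,0,0],
    [0,0,0],
    [0,0,0],
    [0,0,0],
    [0,0,0],
    [0,0,0],
  ],
  slide=[
    [0,0.25,0],
    [0,0,0.5],
    [0,0,1],
    [0,0,1],
    [0,0,1],
    [0,0,0.9],
    [0,0,0],
  ],
  grip=[0,0,0,0,0,0,0],
)

```text
t: 48.38
tool_pos: [0.5892, 0.2952, 0.0682]
ee_rot: [-0.001, 0.647, 0.763, -0.002]
wrist_force: [0.0, -0.7, 0.6]
grip_width: 0.0858
grasp_force: 0.0
```

Call:
drive_tool(
  dr=[
    [0,0,0],
    [0,0,0],
    [0,0,0],
    [0,0,0],
    [0,0,0],
  ],
  slide=[
    [0,0,0],
    [0,0,0],
    [0,0,0],
    [0,0,0],
    [0,0,0],
  ],
  grip=[150,150,150,150,150],
)

```text
t: 49.0
tool_pos: [0.5912, 0.2968, 0.0718]
ee_rot: [0.001, 0.646, 0.763, 0.001]
wrist_force: [-1.8, -0.9, 6.4]
grip_width: 0.0489
grasp_force: 30.5
```

Call:
drive_tool(
  dr=[
    [0,0,0],
    [0,0,0],
    [0,0,0],
    [0,0,0],
    [0,0,0],
    [0,0,0],
    [0,0,0],
  ],
  slide=[
    [0,0,-0.5],
    [0,0,-1],
    [0,0,-1],
    [0,0,-1],
    [0,0,-0.8],
    [0,0,0],
    [0,0,0],
  ],
  grip=[150,150,150,150,150,150,150],
)

```text
t: 49.88
tool_pos: [0.5903, 0.2964, 0.1556]
ee_rot: [-0.0, 0.646, 0.763, -0.001]
wrist_force: [-0.3, -0.0, -2.6]
grip_width: 0.049
grasp_force: 29.9
```

Call:
drive_tool(
  dr=[
    [0,0,0],
    [0,0,0],
    [0,0,0],
    [0,0,0],
    [0,0,0],
    [0,0,0],
    [0,0,0],
    [0,0,0],
  ],
  slide=[
    [-0.5,-0.1,0],
    [-1,-0.1,0],
    [-1,-0.1,0],
    [-1,-0.1,0],
    [-1,-0.1,0],
    [-1,-0.1,0],
    [-1,-0.1,0],
    [-1,-0.1,0],
  ],
  grip=[150,150,150,150,150,150,150,150],
)

```text
t: 50.88
tool_pos: [0.5997, 0.1446, 0.1565]
ee_rot: [0.0, 0.646, 0.763, 0.0]
wrist_force: [0.0, 0.0, -2.5]
grip_width: 0.0488
grasp_force: 29.9
```

Call:
drive_tool(
  dr=[
    [0,0,0],
    [0,0,0],
    [0,0,0],
    [0,0,0],
    [0,0,0],
    [0,0,0],
    [0,0,0],
    [0,0,0],
  ],
  slide=[
    [-1,-0.1,0],
    [-1,-0.1,0],
    [-1,-0.1,0],
    [-1,-0.1,0],
    [-1,-0.1,0],
    [-1,-0.2,0],
    [-1,-0.2,0],
    [-1,-0.2,0],
  ],
  grip=[150,150,150,150,150,150,150,150],
)

```text
t: 51.88
tool_pos: [0.604, -0.0168, 0.1565]
ee_rot: [0.0, 0.646, 0.763, -0.0]
wrist_force: [0.5, -0.2, -3.1]
grip_width: 0.0487
grasp_force: 29.9
```

Call:
drive_tool(
  dr=[
    [0,0,0],
    [0,0,0],
    [0,0,0],
    [0,0,0],
    [0,0,0],
    [0,0,0],
    [0,0,0],
    [0,0,0],
  ],
  slide=[
    [-1,-0.2,0],
    [-0.7,0,0],
    [0,0,0],
    [0,0,0.5],
    [0,0,1],
    [0,0,1],
    [0,0,0.9],
    [0,0,0.2],
  ],
  grip=[150,150,150,150,150,150,150,150],
)

```text
t: 52.88
tool_pos: [0.6043, -0.0484, 0.0824]
ee_rot: [-0.002, 0.646, 0.763, -0.001]
wrist_force: [0.2, 0.3, -1.9]
grip_width: 0.0487
grasp_force: 30.0
```

Call:
drive_tool(
  dr=[
    [0,0,0],
  ],
  slide=[
    [0,0,0],
  ],
  grip=[150],
)

```text
t: 53.0
tool_pos: [0.6056, -0.049, 0.0842]
ee_rot: [-0.0, 0.646, 0.763, -0.0]
wrist_force: [0.7, -0.0, -2.3]
grip_width: 0.0489
grasp_force: 30.0
```

Call:
drive_tool(
  dr=[
    [0,0,0],
    [0,0,0],
    [0,0,0],
    [0,0,0],
  ],
  slide=[
    [-0.05,0,0.1],
    [0,0,0.1],
    [0,0,0.05],
    [0,0,0],
  ],
  grip=[150,150,150,150],
)

```text
t: 53.5
tool_pos: [0.6062, -0.0508, 0.08]
ee_rot: [0.0, 0.647, 0.763, 0.0]
wrist_force: [-1.1, -0.2, 0.7]
grip_width: 0.0488
grasp_force: 30.8
```

Call:
drive_tool(
  dr=[
    [0,0,0],
    [0,0,0],
    [0,0,0],
    [0,0,0],
    [0,0,0],
    [0,0,0],
    [0,0,0],
    [0,0,0],
  ],
  slide=[
    [0,0,0.03],
    [0,0,0],
    [0,0,0],
    [0,0,0],
    [0,0,-0.5],
    [0,0,-1],
    [0,0,-1],
    [0,0,-1],
  ],
  grip=[150,0,0,0,0,0,0,0],
)

```text
t: 54.5
tool_pos: [0.6061, -0.0506, 0.1503]
ee_rot: [0.0, 0.646, 0.763, 0.0]
wrist_force: [0.8, 0.1, 0.9]
grip_width: 0.0852
grasp_force: 0.0
```

Call:
drive_tool(
  dr=[
    [0,0,0],
    [0,0,0],
    [0,0,0],
    [0,0,0],
    [0,0,0],
    [0,0,0],
    [0,0,0],
    [0,0,0],
  ],
  slide=[
    [0.5,0,-0.5],
    [1,-0.3,0],
    [1,-0.3,0],
    [1,-0.3,0],
    [1,-0.3,0],
    [1,-0.3,0],
    [1,-0.3,0],
    [1,-0.3,0],
  ],
  grip=[0,0,0,0,0,0,0,0],
)

```text
t: 55.5
tool_pos: [0.5393, 0.0917, 0.1589]
ee_rot: [0.0, 0.646, 0.763, 0.0]
wrist_force: [-0.5, -0.1, -0.4]
grip_width: 0.0851
grasp_force: 0.0
```

Call:
drive_tool(
  dr=[
    [0,0,0],
    [0,0,0],
    [0,0,0],
    [0,0,0],
    [0,0,0],
    [0,0,0],
    [0,0,0],
    [0,0,0],
  ],
  slide=[
    [1,-0.3,0],
    [1,-0.3,0],
    [1,-0.3,0],
    [1,-0.3,0],
    [1,-0.3,0],
    [1,-0.3,0],
    [1,-0.4,0],
    [1,-0.4,0],
  ],
  grip=[0,0,0,0,0,0,0,0],
)

```text
t: 56.5
tool_pos: [0.4615, 0.2409, 0.1588]
ee_rot: [0.0, 0.646, 0.763, 0.0]
wrist_force: [-0.2, 0.2, 0.3]
grip_width: 0.0852
grasp_force: 0.0
```

Call:
drive_tool(
  dr=[
    [0,0,0],
    [0,0,0],
    [0,0,0],
    [0,0,0],
  ],
  slide=[
    [1,-0.4,0],
    [1,-0.4,0],
    [1,-0.3,0],
    [0,0,0],
  ],
  grip=[0,0,0,0],
)

```text
t: 57.0
tool_pos: [0.4298, 0.2966, 0.1588]
ee_rot: [0.0, 0.646, 0.764, -0.0]
wrist_force: [0.2, -0.7, 0.3]
grip_width: 0.0855
grasp_force: 0.0
```

Call:
drive_tool(
  dr=[
    [0,0,0],
    [0,0,0],
    [0,0,0],
    [0,0,0],
    [0,0,0],
    [0,0,0],
  ],
  slide=[
    [-0.05,0,0.5],
    [0,0,1],
    [0,0,1],
    [0,0,1],
    [0,0,0.95],
    [0,0,0],
  ],
  grip=[0,0,0,0,0,0],
)

```text
t: 57.75
tool_pos: [0.4296, 0.2929, 0.0679]
ee_rot: [-0.001, 0.647, 0.763, -0.002]
wrist_force: [-0.2, 0.2, 0.8]
grip_width: 0.0853
grasp_force: 0.0
```

Call:
drive_tool(
  dr=[
    [0,0,0],
    [0,0,0],
    [0,0,0],
    [0,0,0],
    [0,0,0],
  ],
  slide=[
    [0,0,0],
    [0,0,0],
    [0,0,0],
    [0,0,0],
    [0,0,0],
  ],
  grip=[150,150,150,150,150],
)

```text
t: 58.38
tool_pos: [0.4316, 0.2946, 0.0709]
ee_rot: [0.001, 0.646, 0.763, 0.001]
wrist_force: [-0.2, -0.8, 6.4]
grip_width: 0.0479
grasp_force: 31.0
```

Call:
drive_tool(
  dr=[
    [0,0,0],
    [0,0,0],
    [0,0,0],
    [0,0,0],
    [0,0,0],
    [0,0,0],
    [0,0,0],
  ],
  slide=[
    [0,0,-0.5],
    [0,0,-1],
    [0,0,-1],
    [0,0,-1],
    [0,0,-0.8],
    [0,0,0],
    [0,0,0],
  ],
  grip=[150,150,150,150,150,150,150],
)

```text
t: 59.25
tool_pos: [0.4305, 0.2941, 0.1553]
ee_rot: [-0.0, 0.646, 0.763, -0.0]
wrist_force: [0.4, 0.3, -2.0]
grip_width: 0.0478
grasp_force: 31.4
```

Call:
drive_tool(
  dr=[
    [0,0,0],
    [0,0,0],
    [0,0,0],
    [0,0,0],
    [0,0,0],
    [0,0,0],
    [0,0,0],
    [0,0,0],
  ],
  slide=[
    [-0.5,0.2,0],
    [-1,0.4,0],
    [-1,0.4,0],
    [-1,0.4,0],
    [-1,0.4,0],
    [-1,0.4,0],
    [-1,0.4,0],
    [-1,0.4,0],
  ],
  grip=[150,150,150,150,150,150,150,150],
)

```text
t: 60.25
tool_pos: [0.5148, 0.1548, 0.155]
ee_rot: [-0.0, 0.647, 0.763, -0.001]
wrist_force: [-0.7, 0.5, -1.1]
grip_width: 0.0478
grasp_force: 31.4
```

Call:
drive_tool(
  dr=[
    [0,0,0],
    [0,0,0],
    [0,0,0],
    [0,0,0],
    [0,0,0],
    [0,0,0],
    [0,0,0],
    [0,0,0],
  ],
  slide=[
    [-1,0.4,0],
    [-1,0.4,0],
    [-1,0.4,0],
    [-1,0.4,0],
    [-1,0.4,0],
    [-1,0.4,0],
    [-1,0.4,0],
    [-0.5,0.2,0],
  ],
  grip=[150,150,150,150,150,150,150,150],
)

```text
t: 61.25
tool_pos: [0.5994, 0.0167, 0.1557]
ee_rot: [0.0, 0.647, 0.763, 0.0]
wrist_force: [0.2, -0.7, -2.5]
grip_width: 0.0479
grasp_force: 31.4
```

Call:
drive_tool(
  dr=[
    [0,0,0],
    [0,0,0],
    [0,0,0],
    [0,0,0],
    [0,0,0],
    [0,0,0],
    [0,0,0],
  ],
  slide=[
    [0,0,0],
    [0,0,0.5],
    [0,0,1],
    [0,0,1],
    [0,0,0.9],
    [0,0,0.2],
    [0,0,0],
  ],
  grip=[150,150,150,150,150,150,150],
)

```text
t: 62.12
tool_pos: [0.5981, 0.0186, 0.0837]
ee_rot: [-0.0, 0.646, 0.763, -0.0]
wrist_force: [-0.4, -0.4, -1.6]
grip_width: 0.0477
grasp_force: 31.4
```

Call:
drive_tool(
  dr=[
    [0,0,0],
    [0,0,0],
    [0,0,0],
    [0,0,0],
  ],
  slide=[
    [0,0,0.1],
    [0,0,0.1],
    [0,0,0.05],
    [0,0,0],
  ],
  grip=[150,150,150,150],
)

```text
t: 62.62
tool_pos: [0.5988, 0.018, 0.0791]
ee_rot: [0.0, 0.646, 0.763, 0.0]
wrist_force: [0.0, 0.0, -0.8]
grip_width: 0.0478
grasp_force: 31.5
```

Call:
drive_tool(
  dr=[
    [0,0,0],
    [0,0,0],
    [0,0,0],
    [0,0,0],
    [0,0,0],
    [0,0,0],
    [0,0,0],
    [0,0,0],
  ],
  slide=[
    [0,0,0.03],
    [0,0,0],
    [0,0,0],
    [0,0,0],
    [0,0,-0.5],
    [0,0,-1],
    [0,0,-1],
    [0,0,-1],
  ],
  grip=[150,0,0,0,0,0,0,0],
)

```text
t: 63.62
tool_pos: [0.5987, 0.0181, 0.1497]
ee_rot: [0.0, 0.646, 0.763, 0.0]
wrist_force: [-0.3, -0.9, -0.5]
grip_width: 0.0852
grasp_force: 0.0
```

Call:
drive_tool(
  dr=[
    [0,0,0],
    [0,0,0],
    [0,0,0],
    [0,0,0],
    [0,0,0],
    [0,0,0],
    [0,0,0],
    [0,0,0],
  ],
  slide=[
    [0.5,0,-0.5],
    [1,-0.1,0],
    [1,-0.1,0],
    [1,-0.1,0],
    [1,-0.1,0],
    [1,-0.1,0],
    [1,-0.1,0],
    [1,-0.1,0],
  ],
  grip=[0,0,0,0,0,0,0,0],
)

```text
t: 64.62
tool_pos: [0.5598, 0.1651, 0.1583]
ee_rot: [0.0, 0.646, 0.763, 0.0]
wrist_force: [-0.5, 0.3, -0.8]
grip_width: 0.0855
grasp_force: 0.0
```

Call:
drive_tool(
  dr=[
    [0,0,0],
    [0,0,0],
    [0,0,0],
    [0,0,0],
    [0,0,0],
    [0,0,0],
    [0,0,0],
    [0,0,0],
  ],
  slide=[
    [1,-0.1,0],
    [1,-0.1,0],
    [1,-0.1,0],
    [1,-0.1,0],
    [1,-0.1,0],
    [1,-0.1,0],
    [1,-0.1,0],
    [1,0,0],
  ],
  grip=[0,0,0,0,0,0,0,0],
)

```text
t: 65.62
tool_pos: [0.5196, 0.3206, 0.1583]
ee_rot: [0.0, 0.646, 0.763, -0.0]
wrist_force: [0.6, -0.2, -0.7]
grip_width: 0.0856
grasp_force: 0.0
```

Call:
drive_tool(
  dr=[
    [0,0,0],
    [0,0,0],
    [0,0,0],
    [0,0,0],
  ],
  slide=[
    [1,0,0],
    [1,0,0],
    [0.5,0,0],
    [0,0,0],
  ],
  grip=[0,0,0,0],
)

```text
t: 66.12
tool_pos: [0.5116, 0.3693, 0.158]
ee_rot: [0.0, 0.646, 0.763, -0.0]
wrist_force: [-0.6, -0.8, 0.2]
grip_width: 0.0855
grasp_force: 0.0
```

Call:
drive_tool(
  dr=[
    [0,0,0],
    [0,0,0],
    [0,0,0],
    [0,0,0],
    [0,0,0],
    [0,0,0],
  ],
  slide=[
    [0,0,0.5],
    [0,0,1],
    [0,0,1],
    [0,0,1],
    [0,0,0.9],
    [0,0,0],
  ],
  grip=[0,0,0,0,0,0],
)

```text
t: 66.88
tool_pos: [0.5105, 0.367, 0.0681]
ee_rot: [-0.001, 0.647, 0.763, -0.002]
wrist_force: [-0.4, 0.3, -0.7]
grip_width: 0.0857
grasp_force: 0.0
```

Call:
drive_tool(
  dr=[
    [0,0,0],
    [0,0,0],
    [0,0,0],
    [0,0,0],
    [0,0,0],
  ],
  slide=[
    [0,0,0],
    [0,0,0],
    [0,0,0],
    [0,0,0],
    [0,0,0],
  ],
  grip=[150,150,150,150,150],
)

```text
t: 67.5
tool_pos: [0.5123, 0.3689, 0.0716]
ee_rot: [0.0, 0.646, 0.763, 0.001]
wrist_force: [-1.7, -0.5, 6.5]
grip_width: 0.0493
grasp_force: 30.5
```

Call:
drive_tool(
  dr=[
    [0,0,0],
    [0,0,0],
    [0,0,0],
    [0,0,0],
    [0,0,0],
    [0,0,0],
    [0,0,0],
  ],
  slide=[
    [0,0,-0.5],
    [0,0,-1],
    [0,0,-1],
    [0,0,-1],
    [0,0,-0.8],
    [0,0,0],
    [0,0,0],
  ],
  grip=[150,150,150,150,150,150,150],
)

```text
t: 68.38
tool_pos: [0.5115, 0.3684, 0.1555]
ee_rot: [-0.0, 0.646, 0.763, -0.001]
wrist_force: [-1.3, -0.4, -1.8]
grip_width: 0.0493
grasp_force: 29.9
```

Call:
drive_tool(
  dr=[
    [0,0,0],
    [0,0,0],
    [0,0,0],
    [0,0,0],
    [0,0,0],
    [0,0,0],
    [0,0,0],
    [0,0,0],
  ],
  slide=[
    [-0.5,0,0],
    [-1,0.1,0],
    [-1,0.1,0],
    [-1,0.1,0],
    [-1,0.1,0],
    [-1,0.1,0],
    [-1,0.1,0],
    [-1,0.1,0],
  ],
  grip=[150,150,150,150,150,150,150,150],
)

```text
t: 69.38
tool_pos: [0.5506, 0.2216, 0.1563]
ee_rot: [0.0, 0.646, 0.763, 0.0]
wrist_force: [0.2, -0.3, -1.3]
grip_width: 0.049
grasp_force: 29.9
```

Call:
drive_tool(
  dr=[
    [0,0,0],
    [0,0,0],
    [0,0,0],
    [0,0,0],
    [0,0,0],
    [0,0,0],
    [0,0,0],
    [0,0,0],
  ],
  slide=[
    [-1,0.1,0],
    [-1,0.1,0],
    [-1,0.1,0],
    [-1,0.1,0],
    [-1,0.1,0],
    [-1,0.1,0],
    [-1,0.1,0],
    [-0.3,0,0],
  ],
  grip=[150,150,150,150,150,150,150,150],
)

```text
t: 70.38
tool_pos: [0.5885, 0.0797, 0.1562]
ee_rot: [0.0, 0.647, 0.762, -0.0]
wrist_force: [0.2, 0.7, -1.8]
grip_width: 0.0489
grasp_force: 29.9
```

Call:
drive_tool(
  dr=[
    [0,0,0],
    [0,0,0],
  ],
  slide=[
    [0,0,0],
    [0,0,0],
  ],
  grip=[150,150],
)

```text
t: 70.62
tool_pos: [0.5878, 0.0817, 0.1563]
ee_rot: [-0.0, 0.646, 0.763, 0.0]
wrist_force: [-0.1, 0.0, -1.7]
grip_width: 0.0486
grasp_force: 29.9
```

Call:
drive_tool(
  dr=[
    [0,0,0],
    [0,0,0],
    [0,0,0],
    [0,0,0],
    [0,0,0],
    [0,0,0],
  ],
  slide=[
    [0,0.03,0.5],
    [0,0,1],
    [0,0,1],
    [0,0,0.9],
    [0,0,0.2],
    [0,0,0],
  ],
  grip=[150,150,150,150,150,150],
)

```text
t: 71.38
tool_pos: [0.5884, 0.0816, 0.084]
ee_rot: [-0.0, 0.646, 0.763, -0.0]
wrist_force: [-0.2, -0.3, -1.8]
grip_width: 0.049
grasp_force: 30.0
```

Call:
drive_tool(
  dr=[
    [0,0,0],
    [0,0,0],
    [0,0,0],
    [0,0,0],
  ],
  slide=[
    [0,0,0.1],
    [0,0,0.1],
    [0,0,0.03],
    [0,0,0],
  ],
  grip=[150,150,150,150],
)

```text
t: 71.88
tool_pos: [0.5888, 0.0813, 0.0799]
ee_rot: [0.0, 0.646, 0.763, 0.0]
wrist_force: [-0.2, 0.5, -1.5]
grip_width: 0.0492
grasp_force: 30.1
```

Release, rise, and back away toward the robot's right for a clear view.

Call:
drive_tool(
  dr=[
    [0,0,0],
    [0,0,0],
    [0,0,0],
    [0,0,0],
    [0,0,0],
    [0,0,0],
    [0,0,0],
    [0,0,0],
  ],
  slide=[
    [0,0,0.04],
    [0,0,0],
    [0,0,0],
    [0,0,0],
    [0,0,-0.5],
    [0,0,-1],
    [0,0,-1],
    [0,0,-1],
  ],
  grip=[150,150,0,0,0,0,0,0],
)

```text
t: 72.88
tool_pos: [0.5888, 0.0814, 0.1502]
ee_rot: [0.0, 0.646, 0.763, 0.0]
wrist_force: [-0.8, -0.2, 0.1]
grip_width: 0.0854
grasp_force: 0.0
```

Call:
drive_tool(
  dr=[
    [0,0,0],
    [0,0,0],
    [0,0,0],
    [0,0,0],
    [0,0,0],
    [0,0,0],
    [0,0,0],
    [0,0,0],
  ],
  slide=[
    [0,0,-1],
    [0,0,-1],
    [0,0,-1],
    [0.7,-1,0],
    [0.7,-1,0],
    [0.7,-1,0],
    [0.7,-1,0],
    [0,0,0],
  ],
  grip=[0,0,0,0,0,0,0,0],
)

```text
t: 73.88
tool_pos: [0.4995, 0.124, 0.2098]
ee_rot: [0.0, 0.646, 0.763, 0.0]
wrist_force: [0.4, -0.8, 1.2]
grip_width: 0.0853
grasp_force: 0.0
```

```bash
python3 - <<'E'
from h import *
np.set_printoptions(precision=4,suppress=True)
s=ctrl.sense(); print(s["tool_pos"],s["t"])
a=vision.snapshot("scene"); b=vision.snapshot("side"); save("f",np.hstack([a[110:350,80:420],b[110:410,200:450][:240]]))
for n,im in(("scene",a),("side",b)):
    o=np.load(n+"0.npy"); C=cam(n)
    for nm,lo,hi,z in(("green",(65,90,40),(90,255,255),.06),("blue",(108,120,40),(125,255,255),.06),("black",(0,0,0),(180,255,55),.12)):
        for t,I in(("before",o),("after",im)):
            m=cv2.inRange(cv2.cvtColor(I,cv2.COLOR_RGB2HSV),lo,hi); k,l,st,ce=cv2.connectedComponentsWithStats(m)
            print(n,nm,t,[(ce[i].round(1).tolist(),ray(C,ce[i],z)[:2].round(4).tolist()) for i in range(1,k) if 150<st[i,4]<1500 and 250<ce[i][0]<360 and 130<ce[i][1]<260])
E
```

```text
[0.4995 0.124  0.2098] 73.875
scene green before [([296.6, 233.0], [0.6088, -0.0514])]
scene green after [([295.6, 233.0], [0.6075, -0.0528])]
scene blue before [([319.0, 209.1], [0.5923, 0.0256])]
scene blue after [([318.5, 208.9], [0.5913, 0.0252])]
scene black before [([276.8, 174.9], [0.5037, -0.0141]), ([339.5, 176.2], [0.5904, 0.0807]), ([296.8, 214.0], [0.6089, -0.0518])]
scene black after [([276.8, 174.9], [0.5037, -0.0141]), ([339.4, 176.1], [0.5901, 0.0805]), ([295.7, 214.1], [0.6077, -0.0534])]
side green before [([323.8, 206.8], [0.6185, -0.0361])]
side green after [([323.1, 207.7], [0.6162, -0.0373])]
side blue before []
side blue after []
side black before [([281.4, 151.5], [0.5842, 0.0805]), ([324.1, 195.0], [0.6026, -0.0523])]
side black after [([281.5, 151.8], [0.584, 0.0799]), ([324.1, 195.8], [0.6015, -0.0541])]
```

View pics/f.png

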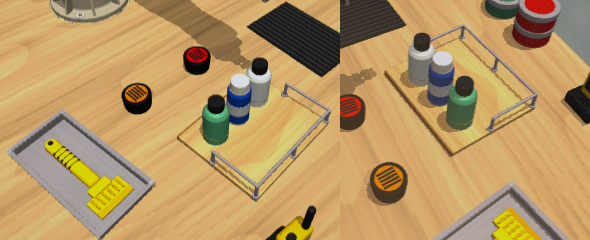

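All three are back upright within 2 mm of where they stood. The scraper is flat in the tray and the red puck has not moved.

```bash
python3 -c "
from h import *
print(ctrl.close_job())"
```

```text
the job is handed in; nothing more can be done
None
```

Job handed in at about 74 s: the scraper lies flat in the tray, both bottles and the can stand upright within about 2 mm of where they stood (the can checked from one camera only), and neither puck was touched.

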